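Tip spacer bars out of their nests and stack them on the stop post

TASK

Set up the stop post on the saw bench with its two drilled steel-grey spacer bars, the longer one first and the shorter one on top of it, each threaded over the post and pushed fully down so that it lies flat. The bars lie flush in close-fitting wooden nests with no room for fingers: press a bar down at the end by the thumb notch so that its other end tips up, and take it out by the raised end. Leave the jar of screws, the spray can and the tape measure where they are.

Things in the scene. Friction and masses are not known exactly. Their poses are not given: they have to be found in the camera images.
- long_spacer: The longer grey metal spacer bar, 112 x 44 x 20 mm, 18 mm round hole through its middle; origin at its centre (the hole's centre), x along its length, y its width, z normal to its flat faces. Starts level in long_nest, x the same way as the nest's (within 0.01 rad), over the nest's origin, top flush with the rim, 52 mm above the work surface. About 220 g, give or take 40 %.
- short_spacer: The shorter grey metal spacer bar, 86 x 44 x 20 mm, 18 mm round hole through its middle; origin at its centre (the hole's centre), x along its length, y its width, z normal to its flat faces. Starts level in short_nest, x the same way as the nest's (within 0.01 rad), over the nest's origin, top flush with the rim, 52 mm above the work surface. About 170 g, give or take 40 %.
- long_nest: Fixed wooden block, 137.5 x 65 x 52 mm high, origin on its underside below the bar's middle, z up, x from press end to rising end. Pocket for the longer spacer: 20 mm deep, 47 wide, 9 mm walls. The flat floor ends 2 mm on the -x side of the origin, then slopes down at 30 degrees towards -x. Tipped, the bar stays on the slope, its +x end 26 mm above the rim.
- short_nest: Fixed wooden block, 111.5 x 65 x 52 mm high, origin on its underside below the bar's middle, z up, x from press end to rising end. Pocket for the shorter spacer: 20 mm deep, 47 wide, 9 mm walls. The flat floor ends 2 mm on the -x side of the origin, then slopes down at 30 degrees towards -x. Tipped, the bar stays on the slope, its +x end 19 mm above the rim.
- long_press (a point): Press point: on the rim plane (52 mm above the work surface), on the spacer's top 10 mm in from its press end. There the end wall has a thumb notch 34 mm wide, open down to 16 mm above the work surface, and a 6 mm gap. Pressing here 17 mm below the rim takes 1 to 4 N and rocks the bar; past about 12 degrees of tilt it falls by itself to about 30 and stays when let go.
- short_press (a point): Press point: on the rim plane (52 mm above the work surface), on the spacer's top 10 mm in from its press end. There the end wall has a thumb notch 34 mm wide, open down to 16 mm above the work surface, and a 6 mm gap. Pressing here 12 mm below the rim takes 1 to 4 N and rocks the bar; past about 12 degrees of tilt it falls by itself to about 30 and stays when let go.
- stop_post: Fixed dark steel pedestal with a round steel post upright in its middle; origin at the centre of its underside, z up. Foot 74 mm across and 10 mm high, column about 46 mm across whose flat top (the seat) is 40 mm above the work surface; the post is 12 mm thick, its tip tapers over the last 9 mm to 4 mm and ends 95 mm above the work surface.
- post_seat (a point): Centre of the seat, on the post's axis, 40 mm above the work surface, z up. Home, the longer spacer's centre is 10 mm above it and the shorter one's 30 mm above it.
- screw_jar: Bystander: glass jar of screws with a grey lid, 62 mm across, 80 high; origin at the centre of its underside.
- spray_can: Bystander: grey aerosol can, 54 mm across, 202 high; origin at the centre of its underside.
- tape_measure: Bystander: yellow tape measure lying flat, 65 x 76 mm, 35 high; origin at the centre of its underside.

How it is judged:
By the outcome, as a careful person would: the job done as asked, in the order asked, and still so for the second after the job is handed in, with the robot touching nothing.
It also fails if it takes over 64 s, if anything falls off the work surface, if the arm or the gripper's body presses on something with over 40 N, if the wrist force passes 120 N, or if a joint passes its speed limit or range.

ROBOT

A 6-joint arm with a two-finger parallel gripper is mounted at the origin on a cart in front of the work surface, level with it; the furniture and walls round the work are solid. World frame = base frame: x ahead of the robot, y to its left, z up, the work surface at z = 0. Lengths are in mm, angles in rad, forces in N, time in s.
With the tool pointing down it reaches from about 275 to 1000 mm from the base axis. Payload 8.4 kg.
Tool frame: the origin (TCP) lies between the finger pads; the fingertips stand 22 mm ahead of it and the grasp point (between the pads) lies 3 mm ahead of it (r.nose_length is the z of the fingertips in the tool frame, in mm); z points along the fingers, y is the line along which they close (so a half turn about z gives the same grasp; the last joint's range is limited). The gripper opens to 85 mm and grips with 20 to 120 N. Pads are 22 mm wide; open, the fingers measure 114 mm over their backs; the gripper's body (76 mm by 85 mm) begins 54 mm behind the grasp point. The pads swing forward as they close: fully open they stand 13 mm farther back than shut.
Start: joints at [-1.205, 0.353, 1.633, -0, 1.155, -0.002], TCP at [224.726, -583.204, 253.281] pointing down, gripper open.
Joint ranges: [-2.63, 2.63], [-0.92, 2.1], [0.06, 2.66], [-1.3, 4.44], [0, 2.69], [-3.02, 3.02]. Speed limits (rad/s): [2.22, 2.22, 2.79, 3.14, 3.14, 3.14].

INTERFACE

Orientations are given as [roll, pitch, yaw] about the fixed x, y, z axes, in that order (R = Rz(yaw) Ry(pitch) Rx(roll)).
In Python, from rig import r gives the robot as it stands.
- The arm moves only by the tool creep_tool, called as a command line: name --pt "numbers of a row" for each row, then --argument value for the rest. Schema: {"type":"object","properties":{"steps":{"type":"array","items":{"type":"array","items":{"type":"number"},"minItems":7,"maxItems":7},"minItems":1,"maxItems":5},"grip_force":{"type":"number"},"only":{"type":"string"},"quiet":{"type":"boolean"},"lines":{"type":"string"}},"required":["steps"],"additionalProperties":false}. steps is a list of rows, 1 to 5 of them, each of 7 numbers: a rotation vector rx, ry, rz in rad, then dx, dy, dz in mm, then the opening from 0.0 (shut) to 1.0 (fully open); each row shifts and turns the commanded pose from where the row before left it, along the tool's axes as they then stand; what a row does not reach is not made up. A row lasts 1/12 s, in which the tool goes at most 41.7 mm and 0.125 rad, less where a joint would pass 70% of its speed; a pose out of reach is approached as far as the arm can. The fingers move at their own pace and stop on an object; grip_force is the grip in N (left out, the last holds). Time passes only in rows, so rows that do not move let the fingers close. The tool returns the time, the measured TCP pose, the force, the opening and the grip force at its end. only (a regular expression) keeps the lines of the reply that match it, lines (a string "A,B") keeps lines A to B, and quiet returns only ok. Input that does not fit is refused with a message, and nothing moves.
- r.sense(): the state, without advancing time (a new reading comes with each control period).
- r.grab_frame(name): name is "scene" or "top" or "wrist"; returns the picture (400x640x3 uint8, red, green, blue); there is no depth.
- r.camera_params(name): a dict with "fx", "fy", "cx", "cy" (pixels), "rvec" (rotation vector, rad) and "tvec" (3), from world to camera coordinates, as OpenCV has them. Camera axes: x right, y down, z forward; pixel columns grow to the right and rows downward; lengths in mm; the calibration is good to about 2 mm. A picture is of the moment at which its call begins: read the wrist's pose just before it. camera_params takes no time and is no camera call; for the wrist camera it gives the pose at the moment of the call.
- r.sign_off(): hands the job in; it is judged then, once.
The state is a dict: "clock": time; "qpos": joint angles; "qvel": joint speeds; "joint_efforts": joint torques, N m; "eef_pos": TCP position; "tcp_rot": TCP orientation; "contact_force": force on the tool from outside, world axes, zero at the start; "wrist_torque": the same for the moment, N m; "opening": opening from 0.0 (shut) to 1.0 (fully open); "grasp_force": force on a finger pad.
Only numpy, scipy, OpenCV 4.12 (cv2) and the standard library are available. Lean on these libraries where they do the work, as an engineer would, in place of code of your own. Each camera call takes 0.05 s, during which the arm holds its last target. There are 200 camera calls.

## Working session

There is one attempt and no reset: what is moved stays moved. The work goes in short steps, Python scripts to look and compute and a tool call to move; the robot and the scene stay as the last step left them, time stands still between calls to the robot, and variables do not carry over. Pictures are saved under pics/ and viewed, at most 10 in all, crops included, and the job is handed in when it is done.

```bash
ls; mkdir -p pics; python3 - <<'E'
from rig import r
import cv2
for n in("scene","top"):
    cv2.imwrite(f"pics/{n}0.png",r.grab_frame(n)[:,:,::-1])
    p=r.camera_params(n);print(n,p)
print(r.sense(), r.nose_length)
E
```

```text
pics
rig.py
scene {'fx': 417.30973946351287, 'fy': 417.30973946351287, 'cx': 315.74452627845153, 'cy': 206.00615294383476, 'rvec': array([ 0.80353838, -2.25572787,  1.39841304]), 'tvec': array([431.01739786, 220.09398013, 793.15350622])}
top {'fx': 428.92777893154124, 'fy': 428.92777893154124, 'cx': 322.768721254305, 'cy': 200.5755750533206, 'rvec': array([ 2.16050835, -2.16213881,  0.17330484]), 'tvec': array([ -19.60485672,  570.35428112, 1089.14704312])}
{'clock': 0.1, 'qpos': array([-1.20537085e+00,  3.53596171e-01,  1.63409169e+00, -2.55956114e-05,
        1.15523723e+00, -2.40679267e-03]), 'qvel': array([-0.00024132, -0.0031014 , -0.00085525, -0.00085964, -0.00089766,
       -0.00190514]), 'joint_efforts': array([-1.12307216e-04, -6.06356978e+01, -3.42818892e+01,  9.14506700e-05,
        3.83118328e-03,  1.07836368e-05]), 'eef_pos': array([ 224.58096581, -582.7947917 ,  252.6122969 ]), 'tcp_rot': array([-3.14026016e+00,  2.01964328e-05,  3.67842628e-01]), 'contact_force': array([-1.35131392, -0.78783771, -1.39374257]), 'wrist_torque': array([-0.03976836,  0.03292447, -0.01990643]), 'grasp_force': 0.0, 'opening': 0.9992520486240241} 22.0
```

View pics/top0.png

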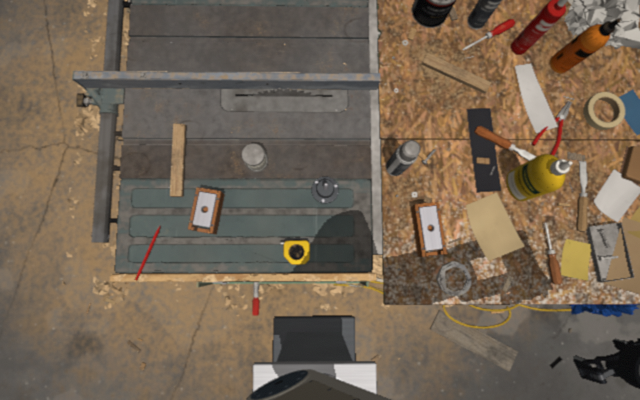

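View pics/scene0.png

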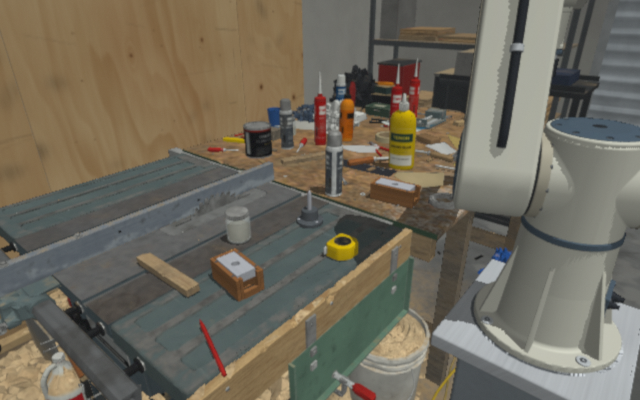

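The top view shows nests at (205,210) and (429,228), the post at (324,188), the can at (405,155), the jar at (254,155) and the tape at (296,252). Next I'll measure the bars and zoom in on the notches.

```bash
cat > h.py <<'E'
from rig import r
import numpy as np, cv2
from scipy.spatial.transform import Rotation as Ro
def cast(n,uv,z,p=None):
    p=p or r.camera_params(n); R=cv2.Rodrigues(np.array(p["rvec"]))[0]; t=np.array(p["tvec"])
    uv=np.atleast_2d(np.float64(uv)); d=np.c_[(uv[:,0]-p["cx"])/p["fx"],(uv[:,1]-p["cy"])/p["fy"],np.ones(len(uv))]@R
    c=-R.T@t; return c+d*((z-c[2])/d[:,2])[:,None]
def proj(n,X,p=None):
    p=p or r.camera_params(n)
    K=np.array([[p["fx"],0,p["cx"]],[0,p["fy"],p["cy"]],[0,0,1]])
    return cv2.projectPoints(np.float64(np.atleast_2d(X)),np.array(p["rvec"]),np.array(p["tvec"]),K,None)[0][:,0]
def rect(pts):  # metric rectangle of xy points: centre, long, short, yaw of long axis
    (c,(w,h),a)=cv2.minAreaRect(np.float32(pts[:,:2]))
    if w<h: w,h,a=h,w,a+90
    return np.round(c,1),round(w,1),round(h,1),round(np.radians((a+90)%180-90),3)
E
python3 - <<'E'
from h import *
im=cv2.imread("pics/top0.png"); hsv=cv2.cvtColor(im,cv2.COLOR_BGR2HSV)
for nm,(u,v) in dict(A=(205,210),B=(429,228)).items():
    x0,y0=u-30,v-40; s=np.s_[y0:y0+80,x0:x0+60]; H=hsv[s]
    m=((H[...,1]<50)&(H[...,2]>140)).astype(np.uint8)
    n,l,st,_=cv2.connectedComponentsWithStats(m); k=1+st[1:,4].argmax()
    c=cv2.findContours((l==k).astype(np.uint8),cv2.RETR_EXTERNAL,cv2.CHAIN_APPROX_NONE)[0][0][:,0]+[x0,y0]
    print(nm,st[k],rect(cast("top",c,52)))
    w=((H[...,1]>100)&(H[...,0]<20)&(H[...,2]<200)&(H[...,2]>60)).astype(np.uint8)
    print(st[k,4])
im2=np.hstack([cv2.resize(im[y-40:y+40,x-30:x+30],None,fx=4.4,fy=6.6*4.4/6.6,interpolation=2) for x,y in((205,210),(429,228),(324,188))])
sc=cv2.imread("pics/scene0.png"); b=np.hstack([cv2.resize(sc[y-28:y+28,x-40:x+40],None,fx=4.95,fy=4.2,interpolation=2) for x,y in((237,273),(396,190))])
print(im2.shape,b.shape)
cv2.imwrite("pics/z.png",np.vstack([im2,cv2.resize(b,(im2.shape[1],235))]))
# world coords of things
for nm,uv,z in(("post",(324,188),40),("can",(405,155),150),("jar",(254,155),80),("tape",(296,252),35)):print(nm,cast("top",uv,z))
E
```

```text
A [ 18  22  23  35 543] (array([546.9, 286.5]), 86.1, 44.6, np.float64(-0.164))
543
B [ 21  18  23  45 715] (array([ 498.2, -299.5]), 112.9, 45.0, np.float64(0.115))
715
(352, 792, 3) (235, 792, 3)
post [[603.75610602 -23.34840734  40.        ]]
can [[ 666.44145169 -216.44517577  150.        ]]
jar [[682.48909559 156.93843992  80.        ]]
tape [[436.20194909  49.64536429  35.        ]]
```

View pics/z.png

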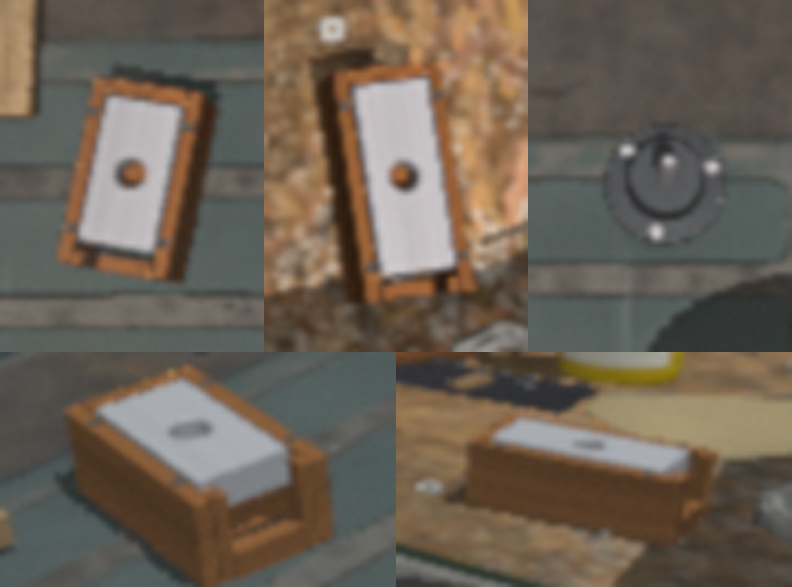

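Both notches face the robot (−x side), so A (px 205,210) is the short bar and B (px 429,228) is the long one. Now I'll move above the long bar's press point with the fingers shut.

```bash
cat >> h.py <<'E'
def need(pos,rpy):
    s=r.sense(); R=Ro.from_euler('xyz',s["tcp_rot"]); T=Ro.from_euler('xyz',rpy); d=np.array(pos)-s["eef_pos"]
    print("t",round(s["clock"],2),"rot",(R.inv()*T).as_rotvec().round(3),"d now",R.inv().apply(d).round(1),"d after turn",T.inv().apply(d).round(1),"F",s["contact_force"].round(1),"open",round(s["opening"],3))
E
```

creep_tool --pt "0 0 0.085 0 0 0 0" --pt "0 0 0.084 0 0 0 0" --pt "0 0 0.084 0 0 0 0" --pt "0 0 0 26 -25 5 0" --pt "0 0 0 26 -25 5 0" --grip_force 80

```text
clock: 0.52
eef_pos: [270.3, -527.8, 242.9]
tcp_rot: [3.141, 0.0, 0.111]
contact_force: [0.2, 0.5, -0.1]
opening: 0.298
grasp_force: 0.0
```

creep_tool --pt "0 0 0 26 -25 5 0" --pt "0 0 0 26 -25 5 0" --pt "0 0 0 26 -25 5 0" --pt "0 0 0 26 -25 5 0" --pt "0 0 0 26 -25 5 0"

```text
clock: 0.93
eef_pos: [386.1, -386.9, 217.9]
tcp_rot: [-3.141, 0.0, 0.115]
contact_force: [1.4, 0.4, -0.5]
opening: -0.004
grasp_force: 0.0
```

```bash
python3 - <<'E'
from h import *
need((452.5,-304.8,100),(np.pi,0,.115))
E
```

```text
t 0.93 rot [-0.  0. -0.] d now [ 75.4 -74.  117.9] d after turn [ 75.4 -74.  117.9] F [ 1.4  0.4 -0.5] open -0.004
```

creep_tool --pt "0 0 0 25 -25 0 0" --pt "0 0 0 25 -25 0 0" --pt "0 0 0 25 -24 0 0" --pt "0 0 0 0 0 0 0"

```text
clock: 1.27
eef_pos: [454.4, -302.3, 218.1]
tcp_rot: [-3.14, -0.001, 0.118]
contact_force: [-0.1, 0.1, 0.5]
opening: -0.001
grasp_force: 0.0
```

```bash
python3 - <<'E'
from h import *
p=r.camera_params("wrist"); im=r.grab_frame("wrist")[:,:,::-1]; cv2.imwrite("pics/w1.png",im)
print(p); need((452.5,-304.8,100),(np.pi,0,.115))
print(proj("wrist",[[498.2,-299.5,52],[452.5,-304.8,52],[604,-23,40]],p))
E
```

```text
{'fx': 282.48171215677326, 'fy': 282.48171215677326, 'cx': 318.52818862334533, 'cy': 196.76482760833488, 'rvec': array([-2.17917167,  1.93536559,  0.28044843]), 'tvec': array([-353.30780682,  372.51766608,  464.74020917])}
t 1.32 rot [-0.001  0.     0.004] d now [ -0.6   0.8 118. ] d after turn [ -0.6   0.7 118. ] F [ 0.1 -0.5 -0.6] open 0.002
[[321.34009418 143.86270811]
 [321.09512009 188.0592471 ]
 [ 33.97257426 -10.47929186]]
```

View pics/w1.png

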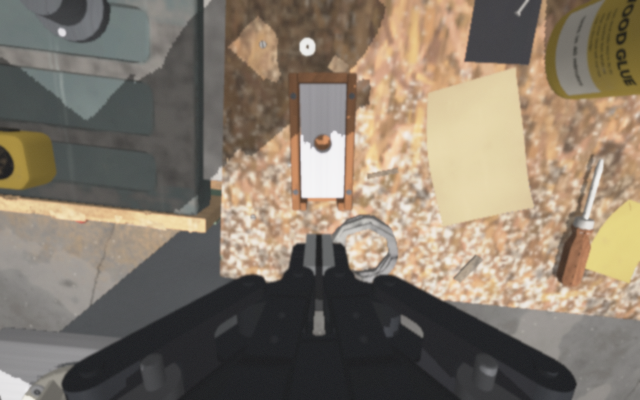

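The wrist view shows the bar spanning u 299–347 and v 83–198, with its hole at (322,144). The prediction was (321,144), so the calibration holds. Now I'll press.

creep_tool --pt "0 0 0 0 0 40 0" --pt "0 0 0 0 0 40 0" --pt "0 0 0 0 0 40 0" --pt "0 0 0 0 0 16 0" --pt "0 0 0 0 0 0 0"

```text
clock: 1.73
eef_pos: [448.3, -305.3, 78.2]
tcp_rot: [-3.137, 0.006, 0.114]
contact_force: [-1.1, 0.7, 0.4]
opening: 0.001
grasp_force: 0.0
```

creep_tool --pt "0 0 0 0 0 6 0" --pt "0 0 0 0 0 6 0" --pt "0 0 0 0 0 0 0" --pt "0 0 0 0 0 0 0"

```text
clock: 2.07
eef_pos: [452.0, -306.9, 71.2]
tcp_rot: [3.141, -0.001, 0.115]
contact_force: [-0.5, -0.5, 0.3]
opening: -0.002
grasp_force: 0.0
```

creep_tool --pt "0 0 0 0 0 5 0" --pt "0 0 0 0 0 5 0" --pt "0 0 0 0 0 0 0" --pt "0 0 0 0 0 0 0"

```text
clock: 2.4
eef_pos: [451.4, -306.3, 60.1]
tcp_rot: [-3.141, 0.0, 0.115]
contact_force: [0.0, 0.1, 0.8]
opening: 0.001
grasp_force: 0.0
```

creep_tool --pt "0 0 0 0 0 -20 0.2" --pt "0 0 0 0 0 -35 0.5" --pt "0 0 0 0 0 -35 1" --pt "0 0 0 0 0 -35 1" --pt "0 0 0 0 0 0 1"

```text
clock: 2.82
eef_pos: [454.5, -308.4, 191.9]
tcp_rot: [3.135, -0.008, 0.115]
contact_force: [0.5, -1.3, 0.1]
opening: 0.711
grasp_force: 0.0
```

```bash
python3 - <<'E'
from h import *
p=r.camera_params("wrist"); im=r.grab_frame("wrist")[:,:,::-1]; cv2.imwrite("pics/w2.png",im)
sc=r.grab_frame("scene")[:,:,::-1]
cv2.imwrite("pics/w2.png",np.hstack([im[20:230,220:420],cv2.resize(sc[150:230,340:460],None,fx=2.6,fy=2.625,interpolation=2)]))
need((452.5,-304.8,180),(np.pi,0,.115))
E
```

```text
t 2.92 rot [ 0.002 -0.003 -0.   ] d now [ 0.4 -2.1  7. ] d after turn [ 0.4 -2.1  7. ] F [ 0.1 -0.  -1. ] open 0.877
```

View pics/w2.png

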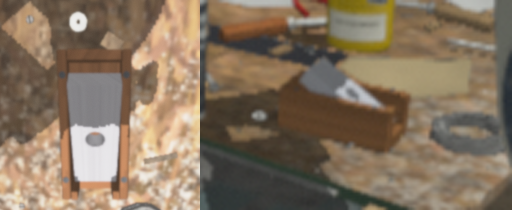

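The long bar is tipped: in the wrist view its raised end edge runs from about (288,92) to (340,92). I'll check that against the expected geometry and work out the grasp.

```bash
python3 - <<'E'
from h import *
Rn=lambda a:np.array([[np.cos(a),-np.sin(a)],[np.sin(a),np.cos(a)]])
e=cast("wrist",[(288,92),(340,92)],78)[:,:2]-[498.2,-299.5]
print(e@Rn(.115))
def W(x,z): return (*(np.array([498.2,-299.5])+Rn(.115)@[x,0]),z)
need(W(-2.2,131.2),(np.pi,-np.pi/6,.115)); need(W(27.8,79.2),(np.pi,-np.pi/6,.115))
E
```

```text
[[ 42.86152646  21.34956878]
 [ 42.88256567 -18.62899571]]
t 2.92 rot [0.002 0.521 0.001] d now [44.  -2.3 55.9] d after turn [10.4 -2.1 70.4] F [ 0.1 -0.  -1. ] open 0.877
t 2.92 rot [0.002 0.521 0.001] d now [ 73.9  -2.4 108. ] d after turn [ 10.3  -2.1 130.4] F [ 0.1 -0.  -1. ] open 0.877
```

```bash
python3 - <<'E'
from h import *
Rn=lambda a:np.array([[np.cos(a),-np.sin(a)],[np.sin(a),np.cos(a)]])
f=lambda x,y,z:(*(np.array([498.2,-299.5])+Rn(.115)@[x,y]),z)
print(proj("wrist",[f(37.7,0,78),f(47.7,0,60.7),f(62.5,0,52),f(37.7-48.5,0,78-28)]))
im=r.grab_frame("wrist"); print(im[60:160:2,314].tolist())
E
```

```text
[[315.79257313  99.11037357]
 [315.89292375  87.32624732]
 [315.91252763  69.38503512]
 [316.10865341 156.52043047]]
[[81, 67, 56], [83, 70, 56], [99, 75, 57], [109, 79, 56], [111, 80, 58], [112, 80, 58], [113, 82, 60], [106, 77, 56], [80, 59, 45], [89, 64, 47], [110, 80, 58], [113, 82, 60], [113, 82, 59], [113, 81, 60], [117, 95, 83], [131, 127, 128], [133, 132, 133], [131, 129, 132], [131, 129, 132], [131, 130, 132], [131, 129, 132], [130, 128, 131], [129, 127, 130], [129, 128, 131], [128, 126, 130], [128, 126, 129], [129, 127, 130], [129, 127, 130], [129, 127, 130], [129, 127, 130], [129, 127, 130], [128, 126, 129], [128, 127, 129], [128, 127, 129], [130, 128, 131], [129, 127, 130], [128, 126, 130], [129, 126, 129], [129, 127, 131], [129, 128, 131], [130, 128, 131], [129, 127, 130], [128, 127, 130], [152, 150, 153], [203, 198, 201], [191, 166, 155], [164, 141, 131], [152, 148, 151], [150, 148, 152], [150, 147, 150]]
```

creep_tool --pt "0 0.105 0 0 0 0 1" --pt "0 0.104 0 0 0 0 1" --pt "0 0.104 0 0 0 0 1" --pt "0 0.104 0 0 0 0 1" --pt "0 0.104 0 0 0 0 1"

```text
clock: 3.38
eef_pos: [450.5, -305.0, 183.6]
tcp_rot: [-3.137, -0.491, 0.114]
contact_force: [0.3, -0.1, -0.4]
opening: 1.002
grasp_force: 0.0
```

creep_tool --pt "0 0 0 5 -1 35 1" --pt "0 0 0 5 -1 35 1" --pt "0 0 0 0 0 0 1"

```text
clock: 3.63
eef_pos: [491.8, -296.2, 121.5]
tcp_rot: [-3.13, -0.483, 0.111]
contact_force: [-0.9, 1.1, -0.4]
opening: 0.998
grasp_force: 0.0
```

```bash
python3 - <<'E'
from h import *
Rn=lambda a:np.array([[np.cos(a),-np.sin(a)],[np.sin(a),np.cos(a)]])
f=lambda x,y,z:(*(np.array([498.2,-299.5])+Rn(.115)@[x,y]),z)
p=r.camera_params("wrist"); im=r.grab_frame("wrist")[:,:,::-1].copy()
q=proj("wrist",[f(37.7,y,78) for y in(-22,22)]+[f(47.7,y,60.7) for y in(-22,22)]+[f(62.5,y,52) for y in(-32.5,32.5)],p); print(q)
for a in q: cv2.circle(im,tuple(int(v) for v in a),2,(0,255,0),-1)
cv2.imwrite("pics/w3.png",cv2.resize(im[40:340,160:480],None,fx=2,fy=2))
need(f(27.8,0,79.2),(np.pi,-np.pi/6,.115))
E
```

```text
[[358.96058652 199.70716485]
 [292.97508776 199.68142778]
 [355.52208037 190.63106505]
 [295.55615005 190.62637529]
 [367.33627916 174.35391631]
 [283.36940859 174.39429817]]
t 3.68 rot [-0.01   0.04  -0.002] d now [ 9.6  4.6 54.9] d after turn [ 7.4  4.1 55.3] F [ 0.2  0.8 -0.5] open 1.001
```

View pics/w3.png

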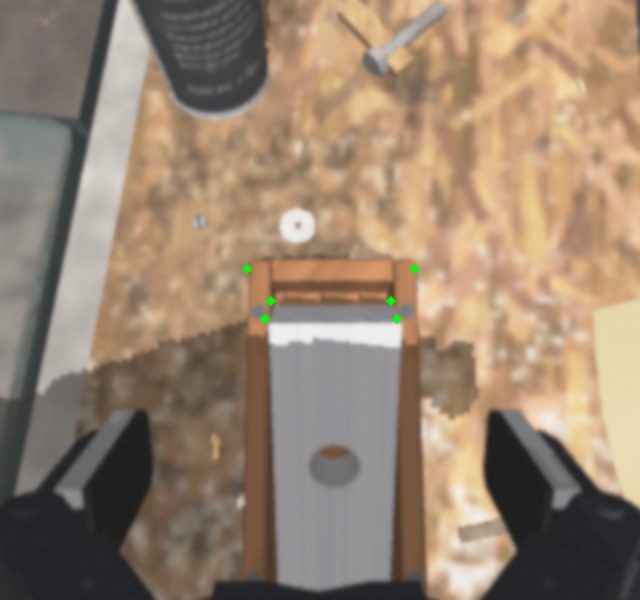

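The drawn geometry matches the bar's end to within about 1 mm. The bar's centreline (crop x≈336) is about 6 mm right of the finger centre (x≈318). I'll let it settle and read again before correcting.

```bash
cat >> h.py <<'E'
Rn=lambda a:np.array([[np.cos(a),-np.sin(a)],[np.sin(a),np.cos(a)]])
def W(x,y,z,o=(498.2,-299.5),a=.115): return (*(np.array(o)+Rn(a)@[x,y]),z)
E
```

creep_tool --pt "0 0 0 0 0 0 1" --pt "0 0 0 0 0 0 1"

```text
clock: 3.85
eef_pos: [492.6, -298.0, 127.8]
tcp_rot: [-3.137, -0.489, 0.116]
contact_force: [0.1, -1.2, 0.4]
opening: 1.003
grasp_force: 0.0
```

```bash
python3 - <<'E'
from h import *
need(W(27.8,-1.5,79.2),(np.pi,-np.pi/6,.115))
E
```

```text
t 3.85 rot [-0.005  0.035  0.   ] d now [ 6.5  3.9 58.5] d after turn [ 4.5  3.6 58.7] F [ 0.1 -1.2  0.4] open 1.003
```

creep_tool --pt "0 0.035 0 0 0 0 1" --pt "0 0 0 4.5 4 20 1" --pt "0 0 0 0 0 20 1" --pt "0 0 0 0 0 0 1" --pt "0 0 0 0 0 0 1"

```text
clock: 4.27
eef_pos: [516.9, -299.0, 95.9]
tcp_rot: [-3.137, -0.524, 0.116]
contact_force: [0.1, 0.9, 0.5]
opening: 1.002
grasp_force: 0.0
```

```bash
python3 - <<'E'
from h import *
need(W(27.8,-1.5,79.2),(np.pi,-np.pi/6,.115))
E
```

```text
t 4.27 rot [-0.005 -0.     0.001] d now [-0.4 -0.  19. ] d after turn [-0.4 -0.1 19. ] F [0.1 0.9 0.5] open 1.002
```

creep_tool --pt "0 0 0 0 0 0 1" --pt "0 0 0 0 0 0 1"

```text
clock: 4.43
eef_pos: [517.1, -299.5, 96.7]
tcp_rot: [-3.138, -0.525, 0.116]
contact_force: [-0.0, -0.4, 0.7]
opening: 1.001
grasp_force: 0.0
```

```bash
python3 - <<'E'
from h import *
need(W(27.8,-1.5,79.2),(np.pi,-np.pi/6,.115))
E
```

```text
t 4.43 rot [-0.004 -0.002  0.001] d now [-1.  -0.6 19.7] d after turn [-0.9 -0.7 19.7] F [-0.  -0.4  0.7] open 1.001
```

creep_tool --pt "0 0 0 0 0 10 1" --pt "0 0 0 0 0 9 1" --pt "0 0 0 0 0 0 1" --pt "0 0 0 0 0 0 1" --pt "0 0 0 0 0 0 1"

```text
clock: 4.85
eef_pos: [526.5, -298.2, 79.7]
tcp_rot: [-3.138, -0.525, 0.116]
contact_force: [0.5, -0.5, -0.3]
opening: 1.005
grasp_force: 0.0
```

creep_tool --pt "0 0 0 0 0 0 0.3" --pt "0 0 0 0 0 0 0.3" --pt "0 0 0 0 0 0 0.3" --pt "0 0 0 0 0 0 0.3" --pt "0 0 0 0 0 0 0.3" --grip_force 100

```text
clock: 5.27
eef_pos: [526.7, -298.1, 79.3]
tcp_rot: [-3.137, -0.524, 0.115]
contact_force: [-2.2, -0.0, 3.8]
opening: 0.484
grasp_force: 100.4
```

```bash
python3 - <<'E'
from h import *
need(W(27.8,-1.5,79.2),(np.pi,-np.pi/6,.115)); 
a=r.grab_frame("wrist")[:,:,::-1];b=r.grab_frame("scene")[:,:,::-1]
cv2.imwrite("pics/w4.png",np.hstack([a[60:300,200:440],cv2.resize(b[130:230,330:450],None,fx=2.4,fy=2.4,interpolation=2)]))
E
```

```text
t 5.27 rot [-0.004 -0.001  0.   ] d now [-0.6 -0.4 -0.2] d after turn [-0.6 -0.4 -0.2] F [-2.2 -0.   3.8] open 0.484
```

View pics/w4.png

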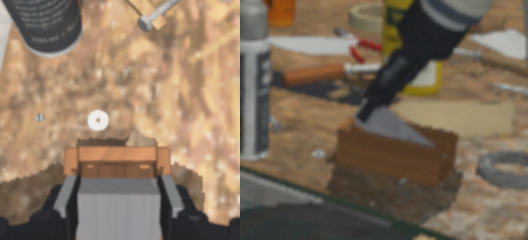

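Both fingers hold the raised end at 100 N, with opening 0.484. I'll lift straight up, then level the bar.

creep_tool --pt "0 0 0 5 0 -8.7 0.3" --pt "0 0 0 7.5 0 -13 0.3" --pt "0 0 0 12.5 0 -21.7 0.3" --pt "0 0 0 17.5 0 -30.3 0.3" --pt "0 0 0 17.5 0 -30.3 0.3"

```text
clock: 5.78
eef_pos: [525.3, -297.8, 198.7]
tcp_rot: [-3.135, -0.521, 0.114]
contact_force: [1.2, 0.3, -2.4]
opening: 0.483
grasp_force: 101.5
```

creep_tool --pt "0 -0.105 0 15 0 -26 0.3" --pt "0 -0.105 0 0 0 0 0.3" --pt "0 -0.105 0 0 0 0 0.3" --pt "0 -0.105 0 0 0 0 0.3" --pt "0 -0.104 0 0 0 0 0.3"

```text
clock: 6.2
eef_pos: [527.5, -297.3, 219.8]
tcp_rot: [-3.135, -0.033, 0.122]
contact_force: [0.5, 0.7, -2.6]
opening: 0.484
grasp_force: 101.4
```

creep_tool --pt "0 0 0 0 0 0 0.3" --pt "0 0 0 0 0 0 0.3"

```text
clock: 6.37
eef_pos: [528.6, -295.9, 218.1]
tcp_rot: [-3.132, -0.039, 0.125]
contact_force: [-0.7, -0.0, -4.1]
opening: 0.483
grasp_force: 101.5
```

```bash
python3 - <<'E'
from h import *
need((552,-50,200),(np.pi,0,.115)); 
a=r.grab_frame("wrist")[:,:,::-1];b=r.grab_frame("top")[:,:,::-1]
p=r.camera_params("wrist");print(proj("wrist",[(604,-23,40)],p))
cv2.imwrite("pics/w5.png",np.hstack([a[60:360,200:440],cv2.resize(b[150:250,370:480],None,fx=3,fy=3,interpolation=2)]))
cv2.imwrite("pics/top5.png",b)
E
```

```text
t 6.37 rot [-0.01  -0.039  0.01 ] d now [  53.1 -240.9   22.6] d after turn [  51.5 -241.6   18.1] F [-0.7 -0.  -4.1] open 0.483
[[61.73309798 82.50533259]]
```

View pics/w5.png

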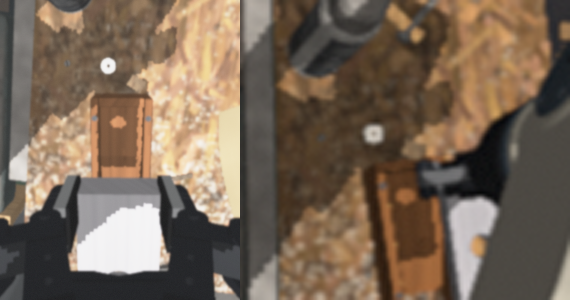

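The bar is out and held roughly level. In the wrist view its end face spans about v 238–253. I'll use those edges to get the bar's offset and pitch in the tool frame, and also locate the post properly.

```bash
cat >> h.py <<'E'
def toolray(uv,z,p,s):  # pixel -> tool frame point at tool z, wrist camera
    R=Ro.from_euler('xyz',s["tcp_rot"]); Rc=cv2.Rodrigues(np.array(p["rvec"]))[0]; c=-Rc.T@np.array(p["tvec"])
    d=np.array([(uv[0]-p["cx"])/p["fx"],(uv[1]-p["cy"])/p["fy"],1])@Rc
    c=R.inv().apply(c-s["eef_pos"]); d=R.inv().apply(d); return c+d*(z-c[2])/d[2]
E
```

creep_tool --pt "0 -0.039 0 0 0 0 0.3" --pt "0 0 0 0 0 0 0.3" --pt "0 0 0 0 0 0 0.3" --pt "0 0 0 0 0 0 0.3"

```text
clock: 6.8
eef_pos: [527.1, -296.8, 218.8]
tcp_rot: [-3.132, -0.0, 0.123]
contact_force: [-0.3, -0.1, -2.0]
opening: 0.483
grasp_force: 101.6
```

```bash
python3 - <<'E'
from h import *
need((552,-50,200),(np.pi,0,.115))
p=r.camera_params("wrist");s=r.sense();a=r.grab_frame("wrist").astype(int)
g=a[:,310:330].mean((1,2)); print([(v,int(g[v])) for v in range(228,275)])
row=a[270].mean(1);print([(u,int(row[u])) for u in list(range(264,284))+list(range(354,372))])
for v in(238,253):
  for z in (6,26): print(v,z,toolray((319,v),z,p,s).round(1))
b=r.grab_frame("scene")[:,:,::-1];cv2.imwrite("pics/s6.png",b)
t0=cv2.imread("pics/top0.png");cv2.imwrite("pics/w6.png",np.vstack([np.hstack([cv2.resize(b[60:200,330:470],None,fx=2.8,fy=2.8,interpolation=2),cv2.resize(t0[163:213,299:349],(392,392),interpolation=2)])]))
E
```

```text
t 6.8 rot [-0.009 -0.     0.008] d now [  54.9 -241.8   21.1] d after turn [  53.1 -242.3   18.8] F [-0.3 -0.1 -2. ] open 0.483
[(228, 146), (229, 146), (230, 146), (231, 146), (232, 146), (233, 146), (234, 148), (235, 153), (236, 157), (237, 147), (238, 130), (239, 121), (240, 118), (241, 118), (242, 118), (243, 118), (244, 118), (245, 118), (246, 118), (247, 118), (248, 117), (249, 117), (250, 117), (251, 117), (252, 118), (253, 123), (254, 134), (255, 147), (256, 153), (257, 156), (258, 161), (259, 175), (260, 198), (261, 224), (262, 239), (263, 242), (264, 243), (265, 243), (266, 243), (267, 243), (268, 243), (269, 243), (270, 243), (271, 243), (272, 243), (273, 243), (274, 243)]
[(264, 132), (265, 97), (266, 65), (267, 49), (268, 41), (269, 38), (270, 33), (271, 34), (272, 30), (273, 34), (274, 33), (275, 33), (276, 41), (277, 70), (278, 114), (279, 145), (280, 157), (281, 158), (282, 158), (283, 157), (354, 243), (355, 243), (356, 242), (357, 237), (358, 224), (359, 183), (360, 115), (361, 57), (362, 34), (363, 32), (364, 33), (365, 33), (366, 32), (367, 36), (368, 39), (369, 42), (370, 47), (371, 61)]
238 6 [14.3 -0.1  6. ]
238 26 [ 5.1 -0.  26. ]
253 6 [ 6.1 -0.1  6. ]
253 26 [-4.4 -0.  26. ]
```

View pics/w6.png

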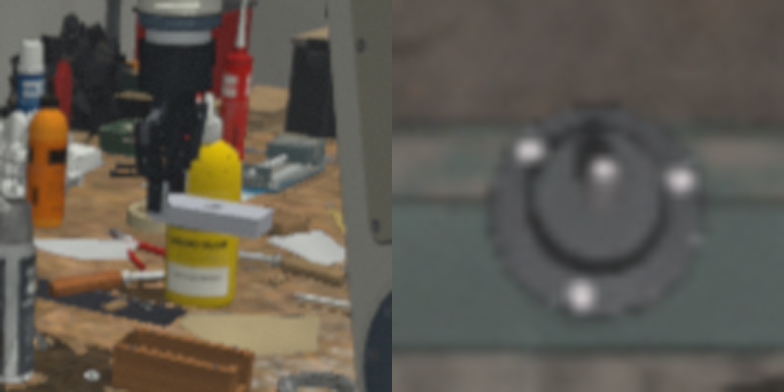

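The held bar looks level in the scene view. In the top view the foot circle is centred at about (324.6,189.5), the column top at (324.8,187.6) and the tip at (325.3,183.9).

```bash
python3 - <<'E'
from h import *
for uv,z in(((324.6,189.5),10),((324.8,187.6),40),((325.3,183.9),95)): print(cast("top",uv,z).round(1))
p=r.camera_params("wrist");s=r.sense()
for z in range(0,13,3):
    A,B=toolray((277.5,270),z,p,s),toolray((360,270),z,p,s); print(z,(B-A)[1].round(1),((A+B)/2).round(1),toolray((319,254.5),z,p,s).round(1),toolray((319,238),z+20,p,s).round(1))
# scene cam: post foot/column
sc=cv2.imread("pics/s6.png"); cv2.imwrite("pics/w7.png",cv2.resize(sc[180:240,280:340],None,fx=9,fy=9,interpolation=2))
print(proj("scene",[(604,-23,95),(604,-23,40)]))
E
```

```text
[[604.7 -25.8  10. ]]
[[604.8 -25.5  40. ]]
[[605.  -25.2  95. ]]
0 40.2 [ 0.1 -0.2  0. ] [ 8.5 -0.1  0. ] [ 7.8 -0.1 20. ]
3 41.2 [-1.7 -0.2  3. ] [ 6.9 -0.1  3. ] [ 6.4 -0.1 23. ]
6 42.2 [-3.5 -0.2  6. ] [ 5.3 -0.1  6. ] [ 5.1 -0.1 26. ]
9 43.2 [-5.3 -0.2  9. ] [ 3.7 -0.1  9. ] [ 3.7 -0.  29. ]
12 44.2 [-7.2 -0.2 12. ] [ 2.1 -0.1 12. ] [ 2.3 -0.  32. ]
[[307.97927933 191.57383351]
 [308.35924381 209.96355832]]
```

View pics/w7.png

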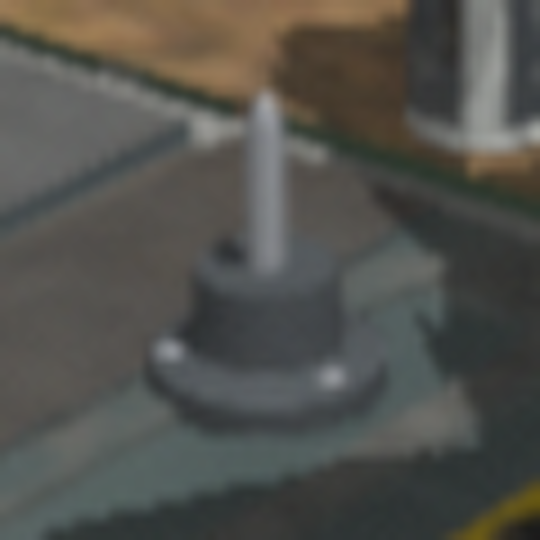

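The scene view puts the post axis at u≈308.9 and the tip at v≈190. That agrees with a post at (604.8, −25.5). I'll cross-check where the hole sits along the tool using the far bar edge (scene) and the hole (top5).

```bash
python3 - <<'E'
from h import *
s=r.sense();R=Ro.from_euler('xyz',s["tcp_rot"])
for E in(2,5,8):
  z=dict([(2,12),(5,6.5),(8,1)])[E]
  X=[R.apply((E-112,y,zz))+s["eef_pos"] for y in(-22,22) for zz in(z,z+20)]
  print(E,proj("scene",X).round(1).tolist(), proj("scene",[R.apply((E-56,0,z))+s["eef_pos"]]).round(1))
sc=cv2.imread("pics/s6.png").astype(int)
for v in(130,133,136,139): print(v,sc[v,415:434].mean(1).astype(int).tolist())
for u in(405,412,418): print(u,[int(x) for x in sc[120:150,u].mean(1)])
# hole in top5
t=cv2.imread("pics/top5.png"); h=cv2.cvtColor(t,cv2.COLOR_BGR2HSV)
m=((h[...,1]>70)&(h[...,2]>90)).astype(np.uint8); 
print(h[226:238,440:458,1].tolist())
R5=Ro.from_euler('xyz',(-3.132,-.039,.125))
for E,z in((2,12),(5,6.5),(8,1)): print(E,proj("top",R5.apply((E-56,0,z))+np.array([528.6,-295.9,218.1])).round(1))
E
```

```text
2 [[422.9, 140.3], [422.1, 147.3], [428.3, 136.4], [427.5, 143.2]] [[406.5 135.3]]
5 [[422.0, 138.1], [421.3, 145.2], [427.5, 134.3], [426.7, 141.2]] [[405.6 133.3]]
8 [[421.2, 136.0], [420.4, 143.1], [426.6, 132.2], [425.9, 139.1]] [[404.8 131.2]]
130 [122, 166, 178, 165, 151, 139, 123, 119, 117, 116, 113, 112, 111, 108, 106, 102, 96, 105, 109]
133 [174, 173, 171, 166, 163, 158, 149, 146, 141, 121, 110, 112, 113, 116, 117, 116, 116, 113, 109]
136 [172, 178, 179, 181, 181, 181, 181, 181, 179, 171, 150, 132, 113, 102, 99, 101, 101, 100, 104]
139 [111, 111, 112, 113, 113, 115, 115, 125, 127, 127, 126, 124, 101, 92, 95, 99, 103, 106, 106]
405 [105, 100, 98, 97, 99, 96, 94, 96, 102, 106, 123, 158, 170, 153, 156, 154, 121, 112, 111, 111, 111, 110, 105, 102, 98, 92, 85, 73, 75, 87]
412 [115, 113, 112, 110, 108, 103, 106, 107, 108, 109, 109, 129, 162, 180, 183, 180, 159, 125, 113, 112, 112, 109, 111, 113, 111, 105, 103, 103, 103, 104]
418 [93, 109, 110, 98, 81, 78, 75, 88, 116, 154, 165, 145, 141, 166, 181, 182, 181, 160, 124, 113, 110, 112, 112, 113, 114, 113, 115, 117, 115, 116]
[[7, 7, 7
[... 152 characters left out ...]
, 4, 13, 27, 37, 34, 30], [6, 7, 6, 8, 8, 8, 9, 43, 94, 119, 105, 58, 21, 24, 34, 30, 30, 36], [7, 7, 7, 9, 6, 5, 14, 73, 124, 135, 130, 107, 64, 31, 31, 33, 36, 34], [5, 7, 7, 7, 6, 6, 28, 92, 130, 131, 126, 113, 72, 34, 31, 31, 31, 33], [5, 7, 8, 7, 5, 5, 31, 94, 130, 131, 125, 111, 62, 28, 30, 34, 34, 30], [3, 7, 8, 6, 6, 5, 17, 81, 125, 134, 131, 108, 51, 24, 30, 34, 30, 34], [3, 6, 7, 7, 6, 5, 9, 46, 93, 125, 127, 101, 45, 25, 30, 31, 30, 34], [7, 8, 8, 7, 6, 5, 5, 11, 35, 61, 80, 69, 34, 27, 34, 30, 33, 34], [3, 6, 8, 7, 7, 8, 5, 5, 6, 9, 18, 33, 28, 34, 37, 30, 34, 30], [8, 7, 6, 6, 7, 6, 6, 5, 5, 4, 9, 26, 31, 31, 30, 30, 34, 34]]
2 [[450.9 232.7]]
5 [[451.5 231.3]]
8 [[452.1 229.8]]
```

Every check puts the hole at about 51 mm behind the TCP. I'll carry the bar sideways first, clear of the can, then forward over the post.

creep_tool --pt "-0.009 0 0.008 0 0 0 0.3" --pt "0 0 0 3 -22 0 0.3" --pt "0 0 0 5 -40 0 0.3" --pt "0 0 0 5 -40 0 0.3" --pt "0 0 0 5 -40 0 0.3"

```text
clock: 7.32
eef_pos: [528.9, -152.5, 219.0]
tcp_rot: [3.141, 0.001, 0.113]
contact_force: [1.3, 1.3, -2.3]
opening: 0.483
grasp_force: 101.8
```

creep_tool --pt "0 0 0 5 -40 0 0.3" --pt "0 0 0 5 -40 0 0.3" --pt "0 0 0 6 -37 0 0.3" --pt "0 0 0 32 0 10 0.3" --pt "0 0 0 32 0 10 0.3"

```text
clock: 7.73
eef_pos: [595.6, -25.8, 199.7]
tcp_rot: [3.141, -0.001, 0.118]
contact_force: [0.8, -0.6, -2.2]
opening: 0.484
grasp_force: 102.0
```

creep_tool --pt "0 0 0 32 0 10 0.3" --pt "0 0 0 30 0 10 0.3" --pt "0 0 0 0 0 0 0.3" --pt "0 0 0 0 0 0 0.3" --pt "0 0 0 0 0 0 0.3"

```text
clock: 8.15
eef_pos: [656.2, -21.1, 178.3]
tcp_rot: [3.141, 0.002, 0.115]
contact_force: [0.1, 0.1, -1.8]
opening: 0.482
grasp_force: 102.0
```

```bash
python3 - <<'E'
from h import *
need((655.5,-19.6,140),(np.pi,0,.115))
E
```

```text
t 8.15 rot [ 0.     0.002 -0.   ] d now [-0.4 -1.6 38.3] d after turn [-0.5 -1.6 38.3] F [ 0.1  0.1 -1.8] open 0.482
```

That was my tenth picture, so from here I work from numbers and force only. Lowering in small steps.

creep_tool --pt "0 0 0 -0.5 -1.5 20 0.3" --pt "0 0 0 0 0 15 0.3" --pt "0 0 0 0 0 0 0.3" --pt "0 0 0 0 0 0 0.3" --pt "0 0 0 0 0 0 0.3"

```text
clock: 8.57
eef_pos: [656.3, -19.9, 145.1]
tcp_rot: [3.141, 0.0, 0.115]
contact_force: [0.1, 0.2, -1.4]
opening: 0.484
grasp_force: 102.0
```

```bash
python3 - <<'E'
from h import *
need((655.5,-19.6,76.5),(np.pi,0,.115))
# hole region in top view: predicted hole mouth pixels and post tip
s=r.sense();R=Ro.from_euler('xyz',s["tcp_rot"])
print(proj("top",[R.apply((-51,0,6.5))+s["eef_pos"],(604.8,-25.5,95)]).round(1))
t=cv2.imwrite("pics/top8.png",r.grab_frame("top")[:,:,::-1])
g=cv2.imread("pics/top8.png").mean(2).astype(int); print(g[172:194,312:340])
E
```

```text
t 8.57 rot [ 0.001  0.    -0.   ] d now [-0.8 -0.5 68.6] d after turn [-0.8 -0.4 68.6] F [ 0.1  0.2 -1.4] open 0.484
[[326.1 180.5]
 [325.4 184. ]]
[[147 141 115 104 104 105 105 105 106 103 103 104 105 104 102 103 105 106
  105 104 103 105 105 105 105 104 104 111]
 [111 106  95  84  81  81  78  75  73  71  72  70  71  70  68  69  70  71
   71  71  72  72  75  76  77  79  82  94]
 [ 78  74  71  68  66  66  66  63  63  63  62  64  65  65  65  64  64  65
   65  65  64  64  65  66  66  67  68  73]
 [ 65  63  62  63  62  64  63  64  63  64  64  64  65  65  65  65  65  66
   66  65  65  66  66  66  65  65  64  65]
 [ 61  62  62  63  63  64  65  65  66  66  67  67  68  68  68  67  65  67
   67  68  68  67  68  65  65  65  65  65]
 [ 62  63  64  66  67  69  70  71  72  73  74  75  77  77  76  71  69  70
   74  74  74  73  72  71  70  69  68  67]
 [ 69  70  72  76  75  77  78  78  77  78  79  78  78  77  71  72  75  80
   80  77  77  77  78  77  77  77  76 
[... 1060 characters left out ...]
117 119 122 126 127 128 127 127 128 128 128 128 128 128 127 128 128 128
  128 129 128 127 127 127 125 125 125 124]
 [118 120 125 127 128 129 128 128 128 128 128 128 128 128 129 128 129 129
  128 128 129 127 127 127 125 125 124 124]
 [119 123 126 128 126 128 129 128 128 129 128 129 128 128 129 129 129 128
  129 128 128 128 126 127 125 126 125 125]
 [122 124 127 128 128 127 129 128 128 129 129 129 128 130 129 129 129 130
  128 130 129 127 127 127 125 126 125 124]
 [124 126 127 127 128 127 128 128 129 129 129 129 128 130 130 129 130 129
  130 129 128 129 126 126 126 125 125 124]
 [126 127 127 127 127 128 127 127 128 129 128 130 129 130 130 130 130 130
  129 130 129 128 128 127 126 126 125 124]]
```

creep_tool --pt "0 0 0 -0.8 -0.4 10 0.3" --pt "0 0 0 0 0 10 0.3" --pt "0 0 0 0 0 0 0.3" --pt "0 0 0 0 0 0 0.3"

```text
clock: 8.95
eef_pos: [654.5, -19.4, 122.7]
tcp_rot: [-3.142, 0.003, 0.115]
contact_force: [0.0, 1.2, -3.1]
opening: 0.482
grasp_force: 102.0
```

creep_tool --pt "0 0 0 0 0 4 0.3" --pt "0 0 0 0 0 4 0.3" --pt "0 0 0 0 0 0 0.3" --pt "0 0 0 0 0 0 0.3"

```text
clock: 9.28
eef_pos: [655.2, -19.4, 115.4]
tcp_rot: [3.141, 0.002, 0.115]
contact_force: [-1.0, 0.4, -2.9]
opening: 0.486
grasp_force: 102.0
```

```bash
python3 - <<'E'
from h import *
need((655.5,-19.6,76.5),(np.pi,0,.115))
E
```

```text
t 9.28 rot [0.    0.002 0.   ] d now [ 0.4  0.2 38.9] d after turn [ 0.3  0.2 38.9] F [-1.   0.4 -2.9] open 0.486
```

creep_tool --pt "0 0 0 0 0 4 0.3" --pt "0 0 0 0 0 0 0.3" --pt "0 0 0 0 0 0 0.3"

```text
clock: 9.53
eef_pos: [655.2, -19.4, 111.5]
tcp_rot: [3.141, 0.002, 0.115]
contact_force: [-0.6, 0.0, -3.0]
opening: 0.485
grasp_force: 102.0
```

There's no contact even though the bar's underside is below the post tip, so it's threading. Continuing down.

creep_tool --pt "0 0 0 0 0 6 0.3" --pt "0 0 0 0 0 6 0.3" --pt "0 0 0 0 0 0 0.3" --pt "0 0 0 0 0 0 0.3"

```text
clock: 9.87
eef_pos: [654.8, -19.4, 99.0]
tcp_rot: [3.142, 0.003, 0.115]
contact_force: [-0.5, -0.1, -2.3]
opening: 0.482
grasp_force: 102.0
```

creep_tool --pt "0 0 0 0 0 6 0.3" --pt "0 0 0 0 0 6 0.3" --pt "0 0 0 0 0 0 0.3" --pt "0 0 0 0 0 0 0.3"

```text
clock: 10.2
eef_pos: [654.8, -19.4, 87.1]
tcp_rot: [3.142, 0.002, 0.115]
contact_force: [0.6, 0.4, -1.9]
opening: 0.485
grasp_force: 102.0
```

creep_tool --pt "0 0 0 0 0 5 0.3" --pt "0 0 0 0 0 0 0.3" --pt "0 0 0 0 0 0 0.3"

```text
clock: 10.45
eef_pos: [655.1, -19.4, 82.5]
tcp_rot: [3.141, 0.002, 0.115]
contact_force: [-0.8, -1.1, -2.4]
opening: 0.479
grasp_force: 102.0
```

creep_tool --pt "0 0 0 0 0 6 0.3" --pt "0 0 0 0 0 3 0.3" --pt "0 0 0 0 0 0 0.3" --pt "0 0 0 0 0 0 0.3"

```text
clock: 10.78
eef_pos: [655.0, -19.4, 73.4]
tcp_rot: [3.141, 0.002, 0.115]
contact_force: [0.0, -0.1, -2.3]
opening: 0.488
grasp_force: 102.0
```

creep_tool --pt "0 0 0 0 0 2 0.3" --pt "0 0 0 0 0 0 0.3" --pt "0 0 0 0 0 0 0.3"

```text
clock: 11.03
eef_pos: [655.2, -19.5, 71.7]
tcp_rot: [3.141, 0.001, 0.115]
contact_force: [-0.4, 0.3, -2.4]
opening: 0.48
grasp_force: 102.0
```

creep_tool --pt "0 0 0 0 0 2 0.3" --pt "0 0 0 0 0 0 0.3" --pt "0 0 0 0 0 0 0.3"

```text
clock: 11.28
eef_pos: [655.2, -19.4, 69.6]
tcp_rot: [3.141, 0.002, 0.115]
contact_force: [0.7, -0.3, -1.7]
opening: 0.485
grasp_force: 102.0
```

creep_tool --pt "0 0 0 0 0 2 0.3" --pt "0 0 0 0 0 0 0.3" --pt "0 0 0 0 0 0 0.3"

```text
clock: 11.53
eef_pos: [655.2, -19.5, 67.6]
tcp_rot: [3.141, 0.002, 0.115]
contact_force: [-0.2, -1.0, -2.1]
opening: 0.483
grasp_force: 102.0
```

creep_tool --pt "0 0 0 0 0 1.5 0.3" --pt "0 0 0 0 0 0 0.3" --pt "0 0 0 0 0 0 0.3"

```text
clock: 11.78
eef_pos: [655.5, -19.5, 66.4]
tcp_rot: [3.141, 0.001, 0.115]
contact_force: [0.4, 0.1, -1.7]
opening: 0.486
grasp_force: 102.3
```

creep_tool --pt "0 0 0 0 0 1.5 0.3" --pt "0 0 0 0 0 0 0.3" --pt "0 0 0 0 0 0 0.3"

```text
clock: 12.03
eef_pos: [655.7, -19.5, 65.7]
tcp_rot: [3.141, 0.0, 0.115]
contact_force: [-1.0, 0.7, 6.3]
opening: 0.483
grasp_force: 103.3
```

creep_tool --pt "0 0 0 0 0 1.5 0.3" --pt "0 0 0 0 0 0 0.3" --pt "0 0 0 0 0 0 0.3"

```text
clock: 12.28
eef_pos: [655.9, -19.4, 65.0]
tcp_rot: [3.141, 0.0, 0.115]
contact_force: [-2.6, 1.4, 14.0]
opening: 0.485
grasp_force: 104.1
```

Contact came at TCP z≈66, the expected seated height. Release, retreat up, and check with the top camera from the side.

creep_tool --pt "0 0 0 0 0 -1 0.6" --pt "0 0 0 0 0 0 1" --pt "0 0 0 0 0 0 1" --pt "0 0 0 0 0 0 1" --pt "0 0 0 0 0 0 1"

```text
clock: 12.7
eef_pos: [655.1, -19.5, 64.0]
tcp_rot: [3.141, 0.002, 0.115]
contact_force: [0.2, 0.2, 0.4]
opening: 1.001
grasp_force: 0.0
```

creep_tool --pt "0 0 0 0 0 -10 1" --pt "0 0 0 0 0 -40 1" --pt "0 0 0 0 0 -40 1" --pt "0 0 0 0 0 -40 1" --pt "0 0 0 0 0 -34 1"

```text
clock: 13.12
eef_pos: [655.7, -19.4, 231.7]
tcp_rot: [3.141, -0.0, 0.115]
contact_force: [1.8, 0.5, -0.5]
opening: 1.003
grasp_force: 0.0
```

creep_tool --pt "0 0 0.095 0 0 0 0" --pt "0 0 0.092 0 0 0 0" --pt "0 0 0.092 0 0 0 0" --pt "0 0 0 0 0 0 0" --pt "0 0 0 0 0 0 0"

```text
clock: 13.53
eef_pos: [655.4, -19.4, 228.7]
tcp_rot: [3.141, 0.001, -0.161]
contact_force: [0.0, -0.0, -0.9]
opening: 0.301
grasp_force: 0.0
```

```bash
python3 - <<'E'
from h import *
need(W(-33,0,100,(546.9,286.5),-.164),(np.pi,0,-.164))
E
```

```text
t 13.53 rot [0.001 0.001 0.003] d now [-189.  -284.7  128.7] d after turn [-190.  -284.1  128.7] F [ 0.  -0.  -0.9] open 0.301
```

Length is 342 mm: 9 rows of (−21,−31.6).

creep_tool --pt "0 0 0 -21 -31.6 0 0" --pt "0 0 0 -21 -31.6 0 0" --pt "0 0 0 -21 -31.6 0 0" --pt "0 0 0 -21 -31.6 0 0" --pt "0 0 0 -21 -31.6 0 0"

```text
clock: 13.95
eef_pos: [576.7, 154.9, 228.3]
tcp_rot: [3.141, 0.001, -0.161]
contact_force: [0.9, 0.4, -0.7]
opening: 0.001
grasp_force: 0.0
```

creep_tool --pt "0 0 0 -21 -31.6 0 0" --pt "0 0 0 -21 -31.6 0 0" --pt "0 0 0 -21 -31.6 0 0" --pt "0 0 0 -21 -31.6 0 0" --pt "0 0 0 0 0 0 0"

```text
clock: 14.37
eef_pos: [512.9, 297.2, 228.5]
tcp_rot: [-3.14, 0.002, -0.157]
contact_force: [0.5, -0.4, 1.3]
opening: -0.001
grasp_force: 0.0
```

creep_tool --pt "0 0 0 0 0 0 0" --pt "0 0 0 0 0 0 0" --pt "0 0 0 0 0 0 0"

```text
clock: 14.62
eef_pos: [515.9, 291.0, 228.3]
tcp_rot: [3.141, 0.001, -0.164]
contact_force: [0.0, -0.9, -0.1]
opening: -0.002
grasp_force: 0.0
```

```bash
python3 - <<'E'
from h import *
need(W(-33,0,79,(546.9,286.5),-.164),(np.pi,0,-.164))
def bar(n,c,z,hw=45):
    p=r.camera_params(n); a=r.grab_frame(n)[:,:,::-1]; cv2.imwrite(f"pics/bar_{n}_{r.sense()['clock']:.2f}.png",a)
    h=cv2.cvtColor(a,cv2.COLOR_BGR2HSV)
    u,v=proj(n,[c],p)[0].astype(int); y0,x0=max(v-hw,0),max(u-hw,0); H=h[y0:v+hw,x0:u+hw]
    m=((H[...,1]<45)&(H[...,2]>135)).astype(np.uint8); k,l,st,ce=cv2.connectedComponentsWithStats(m); 
    i=1+st[1:,4].argmax(); q=cv2.findContours((l==i).astype(np.uint8),0,1)[0][0][:,0]+[x0,y0]
    print(n,st[i],rect(cast(n,q,z,p)))
bar("top",(605,-25.5,60),60); bar("wrist",(546.9,286.5,52),52,70)
p=r.camera_params("wrist"); print(proj("wrist",[(546.9,286.5,52)],p))
E
```

```text
t 14.62 rot [0.001 0.001 0.   ] d now [ -1.5  -0.7 149.3] d after turn [ -1.6  -0.6 149.3] F [ 0.  -0.9 -0.1] open -0.002
top [ 34  24  23  44 706] (array([605.5, -27.8]), 112.2, 52.8, np.float64(0.109))
wrist [  50   27   44   84 3440] (array([547. , 285.5]), 87.2, 46.0, np.float64(-0.164))
[[318.14179059 154.53221731]]
```

The long bar reads as seated: centre (605.5,−27.8) and length 112.2 mm at z=60. Pressing the short bar next, slightly farther out and only about 8 mm deep.

creep_tool --pt "0 0 0 -5.5 -0.3 40 0" --pt "0 0 0 0 0 40 0" --pt "0 0 0 0 0 40 0" --pt "0 0 0 0 0 28 0" --pt "0 0 0 0 0 0 0"

```text
clock: 15.13
eef_pos: [506.9, 290.2, 74.9]
tcp_rot: [3.135, 0.008, -0.165]
contact_force: [-0.7, -1.0, 0.0]
opening: -0.001
grasp_force: 0.0
```

creep_tool --pt "0 0 0 0 0 5 0" --pt "0 0 0 0 0 5 0" --pt "0 0 0 0 0 0 0" --pt "0 0 0 0 0 0 0"

```text
clock: 15.47
eef_pos: [510.9, 293.5, 71.9]
tcp_rot: [-3.141, -0.001, -0.164]
contact_force: [0.4, -0.5, -0.0]
opening: 0.004
grasp_force: 0.0
```

creep_tool --pt "0 0 0 0 0 4 0" --pt "0 0 0 0 0 0 0" --pt "0 0 0 0 0 0 0"

```text
clock: 15.72
eef_pos: [509.9, 293.3, 66.7]
tcp_rot: [3.141, 0.001, -0.164]
contact_force: [-0.6, 0.0, 0.1]
opening: -0.004
grasp_force: 0.0
```

creep_tool --pt "0 0 0 0 0 -20 0.2" --pt "0 0 0 0 0 -35 0.5" --pt "0 0 0 0 0 -35 1" --pt "0 0 0 0 0 -35 1" --pt "0 0.1 0 0 0 0 1"

```text
clock: 16.13
eef_pos: [514.7, 294.6, 198.7]
tcp_rot: [-3.137, -0.105, -0.166]
contact_force: [1.4, 0.0, -0.6]
opening: 0.709
grasp_force: 0.0
```

creep_tool --pt "0 0.106 0 0 0 0 1" --pt "0 0.106 0 0 0 0 1" --pt "0 0.106 0 0 0 0 1" --pt "0 0.106 0 0 0 0 1"

```text
clock: 16.47
eef_pos: [509.8, 292.9, 192.1]
tcp_rot: [3.141, -0.503, -0.164]
contact_force: [0.9, -1.0, -0.5]
opening: 0.999
grasp_force: 0.0
```

creep_tool --pt "0 0 0 0 0 0 1" --pt "0 0 0 0 0 0 1" --pt "0 0 0 0 0 0 1"

```text
clock: 16.72
eef_pos: [510.4, 292.8, 191.4]
tcp_rot: [3.138, -0.496, -0.164]
contact_force: [-0.1, -0.4, 0.1]
opening: 0.998
grasp_force: 0.0
```

```bash
python3 - <<'E'
from h import *
O=((547,286),-.164)
need(W(16.9,0,78.1,*O),(np.pi,-np.pi/6,-.164))
p=r.camera_params("wrist");s=r.sense();a=r.grab_frame("wrist").astype(int); cv2.imwrite("pics/w10.png",a[:,:,::-1])
q=proj("wrist",[W(25.6,-22,71,*O),W(25.6,22,71,*O),W(35.6,0,53.7,*O),W(49.5,0,52,*O),W(0,-22,56.2,*O),W(0,22,56.2,*O)],p);print(q.round(1))
u=int(q[2][0]);print([(v,a[v,u-12:u+12].mean((0)).astype(int).tolist()) for v in range(int(q[3][1])-4,int(q[0][1])+14,1)])
v=int(q[0][1])+16; print(v,a[v,int(q[1][0])-14:int(q[0][0])+14].mean(1).astype(int).tolist(),int(q[1][0])-14)
E
```

```text
t 16.72 rot [0.004 0.028 0.   ] d now [ -6.3   0.3 125.4] d after turn [ -9.8   0.7 125.2] F [-0.1 -0.4  0.1] open 0.998
[[342.6 196.4]
 [296.2 196.4]
 [319.3 190.3]
 [319.2 177.6]
 [341.8 225. ]
 [296.9 225.1]]
[(173, [167, 137, 117]), (174, [201, 147, 110]), (175, [217, 156, 111]), (176, [221, 159, 113]), (177, [222, 160, 114]), (178, [223, 161, 114]), (179, [222, 161, 114]), (180, [216, 153, 109]), (181, [189, 133, 95]), (182, [153, 109, 79]), (183, [133, 96, 70]), (184, [132, 95, 69]), (185, [155, 110, 80]), (186, [194, 137, 97]), (187, [211, 150, 107]), (188, [194, 141, 106]), (189, [166, 134, 117]), (190, [153, 141, 137]), (191, [151, 148, 149]), (192, [153, 151, 154]), (193, [165, 163, 167]), (194, [207, 205, 209]), (195, [238, 237, 239]), (196, [244, 244, 245]), (197, [245, 245, 246]), (198, [245, 245, 246]), (199, [245, 245, 246]), (200, [245, 245, 246]), (201, [245, 245, 246]), (202, [245, 245, 246]), (203, [245, 245, 246]), (204, [245, 245, 245]), (205, [245, 245, 245]), (206, [243, 243, 243]), (207, [239, 238, 239]), (208, [234, 233, 234]), (209, [228, 227, 229])]
212 [94, 95, 94, 95, 95, 95, 96, 99, 103, 103, 104, 104, 102, 97, 97, 123, 157, 172, 174, 175, 173, 170, 169, 169, 170, 170, 168, 169, 170, 170, 171, 172, 178, 192, 217, 237, 240, 233, 227, 225, 225, 224, 224, 220, 206, 195, 194, 190, 188, 191, 204, 219, 226, 228, 228, 227, 227, 235, 242, 242, 233, 183, 123, 104, 104, 104, 103, 103, 100, 96, 91, 89, 89, 89] 282[ WARN:0@1.123] global loadsave.cpp:1063 imwrite_ Unsupported depth image for selected encoder is fallbacked to CV_8U.
```

The wrist pixels show the short bar tipped: its end-face edges are at v≈189 and 194, within about 2 mm of the expected geometry. Approaching the grasp.

creep_tool --pt "0.004 0.028 0 0 0 0 1" --pt "0 0 0 -9 1.5 35 1" --pt "0 0 0 0 0 35 1" --pt "0 0 0 0 0 35 1" --pt "0 0 0 0 0 0 1"

```text
clock: 17.18
eef_pos: [566.4, 277.3, 107.2]
tcp_rot: [3.136, -0.48, -0.148]
contact_force: [-1.7, -0.9, 0.7]
opening: 1.002
grasp_force: 0.0
```

creep_tool --pt "0 0 0 0 0 0 1" --pt "0 0 0 0 0 0 1" --pt "0 0 0 0 0 0 1" --pt "0 0 0 0 0 0 1"

```text
clock: 17.52
eef_pos: [564.6, 279.9, 112.9]
tcp_rot: [3.141, -0.486, -0.148]
contact_force: [0.7, -0.0, -0.1]
opening: 1.001
grasp_force: 0.0
```

```bash
python3 - <<'E'
from h import *
need(W(16.9,-1,78.1,(547,286),-.164),(np.pi,-np.pi/6,-.164))
E
```

```text
t 17.52 rot [-0.007  0.038  0.014] d now [-17.5  -2.2  30.1] d after turn [-18.6  -2.2  29.4] F [ 0.7 -0.  -0.1] open 1.001
```

creep_tool --pt "-0.007 0.038 0.014 0 0 0 1" --pt "0 0 0 -9 -1 0 1" --pt "0 0 0 -9.5 -1 0 1" --pt "0 0 0 0 0 0 1" --pt "0 0 0 0 0 0 1"

```text
clock: 17.93
eef_pos: [558.2, 280.9, 117.0]
tcp_rot: [3.137, -0.484, -0.148]
contact_force: [-0.2, 0.4, -0.3]
opening: 0.999
grasp_force: 0.0
```

```bash
python3 - <<'E'
from h import *
need(W(16.9,-1,78.1,(547,286),-.164),(np.pi,-np.pi/6,-.164)); print(r.sense()["qpos"].round(2))
E
```

```text
t 17.93 rot [-0.003  0.039  0.014] d now [-13.7  -2.3  36.8] d after turn [-15.1  -2.2  36.2] F [-0.2  0.4 -0.3] open 0.999
[ 0.63  0.42  2.01 -0.78  0.49  3.02]
```

Joint 6 is pinned at its 3.02 limit. I'll back off, level, turn the gripper a half turn (same grasp), and approach again.

creep_tool --pt "0 0 0 0 0 -40 1" --pt "0 0 0 0 0 -40 1" --pt "0 -0.12 0 0 0 0 1" --pt "0 -0.12 0 0 0 0 1" --pt "0 -0.12 0 0 0 0 1"

```text
clock: 18.35
eef_pos: [521.2, 286.6, 188.8]
tcp_rot: [3.136, -0.163, -0.15]
contact_force: [0.7, -1.0, -0.6]
opening: 0.998
grasp_force: 0.0
```

creep_tool --pt "0 -0.12 0 0 0 0 1" --pt "0 0 -0.12 0 0 0 1" --pt "0 0 -0.12 0 0 0 1" --pt "0 0 -0.12 0 0 0 1" --pt "0 0 -0.12 0 0 0 1"

```text
clock: 18.77
eef_pos: [522.5, 284.7, 187.0]
tcp_rot: [3.111, -0.037, 0.331]
contact_force: [-0.6, -0.1, 1.3]
opening: 0.996
grasp_force: 0.0
```

creep_tool --pt "0 0 -0.12 0 0 0 1" --pt "0 0 -0.12 0 0 0 1" --pt "0 0 -0.12 0 0 0 1" --pt "0 0 -0.12 0 0 0 1" --pt "0 0 -0.12 0 0 0 1"

```text
clock: 19.18
eef_pos: [522.3, 284.8, 187.1]
tcp_rot: [3.095, -0.014, 0.932]
contact_force: [-0.4, -0.2, 0.6]
opening: 1.002
grasp_force: 0.0
```

creep_tool --pt "0 0 -0.12 0 0 0 1" --pt "0 0 -0.12 0 0 0 1" --pt "0 0 -0.12 0 0 0 1" --pt "0 0 -0.12 0 0 0 1" --pt "0 0 -0.12 0 0 0 1"

```text
clock: 19.6
eef_pos: [522.2, 284.9, 187.1]
tcp_rot: [3.096, 0.015, 1.531]
contact_force: [0.2, -0.2, 0.5]
opening: 1.0
grasp_force: 0.0
```

creep_tool --pt "0 0 -0.12 0 0 0 1" --pt "0 0 -0.12 0 0 0 1" --pt "0 0 -0.12 0 0 0 1" --pt "0 0 -0.12 0 0 0 1" --pt "0 0 -0.12 0 0 0 1"

```text
clock: 20.02
eef_pos: [522.3, 284.9, 187.1]
tcp_rot: [3.112, 0.038, 2.131]
contact_force: [0.6, -0.5, -0.8]
opening: 0.997
grasp_force: 0.0
```

creep_tool --pt "0 0 -0.12 0 0 0 1" --pt "0 0 -0.12 0 0 0 1" --pt "0 0 -0.12 0 0 0 1" --pt "0 0 -0.12 0 0 0 1" --pt "0 0 -0.12 0 0 0 1"

```text
clock: 20.43
eef_pos: [522.2, 284.8, 187.1]
tcp_rot: [3.139, 0.048, 2.731]
contact_force: [-0.1, 0.6, -0.4]
opening: 0.993
grasp_force: 0.0
```

creep_tool --pt "0 0 -0.12 0 0 0 1" --pt "0 0 -0.12 0 0 0 1" --pt "0 0 0 0 0 0 1" --pt "0 0 0 0 0 0 1"

```text
clock: 20.77
eef_pos: [522.3, 284.9, 187.2]
tcp_rot: [-3.133, 0.048, 2.962]
contact_force: [-0.4, -0.2, 0.0]
opening: 1.004
grasp_force: 0.0
```

```bash
python3 - <<'E'
from h import *
T=(Ro.from_euler('xyz',(np.pi,-np.pi/6,-.164))*Ro.from_rotvec([0,0,np.pi])).as_euler('xyz')
need(W(16.9-30,-1,78.1+52,(547,286),-.164),T);need(W(16.9-30,-1,78.1+52,(547,286),-.164),(np.pi,0,np.pi-.164)); print(T.round(3),r.sense()["qpos"].round(2))
E
```

```text
t 20.77 rot [-0.013 -0.476 -0.013] d now [-8.3  4.8 57.5] d after turn [18.9  4.1 54.9] F [-0.4 -0.2  0. ] open 1.004
t 20.77 rot [-0.009  0.048 -0.016] d now [-8.3  4.8 57.5] d after turn [-11.1   4.1  57.1] F [-0.4 -0.2  0. ] open 1.004
[-3.142  0.524  2.978] [ 0.52  0.36  1.78 -0.05  0.97 -0.85]
```

```bash
cat >> h.py <<'E'
T30=(Ro.from_euler('xyz',(np.pi,-np.pi/6,-.164))*Ro.from_rotvec([0,0,np.pi])).as_euler('xyz')
E
```

creep_tool --pt "-0.003 -0.119 -0.003 0 0 0 1" --pt "-0.003 -0.119 -0.003 0 0 0 1" --pt "-0.003 -0.119 -0.003 0 0 0 1" --pt "-0.003 -0.119 -0.003 0 0 0 1" --pt "0 0 0 9 2 27 1"

```text
clock: 21.18
eef_pos: [527.1, 285.7, 161.8]
tcp_rot: [3.141, 0.491, 2.973]
contact_force: [1.5, -0.3, -1.0]
opening: 1.002
grasp_force: 0.0
```

creep_tool --pt "0 0 0 9 2 27 1" --pt "0 0 0 0 0 0 1" --pt "0 0 0 0 0 0 1" --pt "0 0 0 0 0 0 1"

```text
clock: 21.52
eef_pos: [533.0, 285.4, 131.6]
tcp_rot: [-3.136, 0.483, 2.975]
contact_force: [0.4, 0.3, 0.4]
opening: 1.005
grasp_force: 0.0
```

```bash
python3 - <<'E'
from h import *
need(W(16.9,-1,78.1,(547,286),-.164),T30); print(r.sense()["qpos"].round(2))
p=r.camera_params("wrist");a=r.grab_frame("wrist"); cv2.imwrite("pics/w11.png",a[:,:,::-1])
O=((547,286),-.164)
print(proj("wrist",[W(25.6,-22,71,*O),W(25.6,22,71,*O),W(0,-22,56.2,*O),W(0,22,56.2,*O)],p).round(1))
q=proj("wrist",[W(0,-22,56.2,*O),W(0,22,56.2,*O)],p); v=int(q[0][1]); x0=int(min(q[:,0]))-14
if 0<v<400: print(v,x0,a[v,x0:x0+120].mean(1).astype(int).tolist())
E
```

```text
t 21.52 rot [-0.007 -0.04  -0.002] d now [-2.2  2.3 61.6] d after turn [ 0.3  1.9 61.7] F [0.4 0.3 0.4] open 1.005
[ 0.68  0.38  2.03 -0.76  0.53 -0.1 ]
[[292.3 223. ]
 [352.2 223.1]
 [291.2 183.6]
 [353.3 183.6]]
183 277 [125, 110, 102, 100, 100, 100, 101, 101, 101, 100, 98, 93, 95, 127, 165, 182, 185, 183, 183, 185, 185, 186, 188, 188, 187, 187, 185, 184, 185, 184, 183, 182, 183, 186, 187, 187, 186, 186, 185, 183, 183, 183, 184, 185, 185, 185, 186, 185, 186, 185, 185, 186, 187, 187, 184, 184, 183, 183, 182, 181, 180, 181, 182, 183, 184, 182, 180, 180, 183, 184, 186, 187, 188, 188, 184, 169, 127, 94, 89, 95, 98, 99, 100, 101, 100, 101, 100, 101, 106, 123, 140, 149, 151, 149, 150, 151, 151, 150, 149, 151, 150, 151, 153, 155, 155, 155, 156, 155, 156, 155, 155, 155, 155, 155, 155, 153, 153, 155, 154, 155]
```

creep_tool --pt "-0.005 -0.04 0 0 0 0 1" --pt "0 0 0 0.3 1.5 20 1" --pt "0 0 0 0 0 20 1" --pt "0 0 0 0 0 0 1" --pt "0 0 0 0 0 0 1"

```text
clock: 21.98
eef_pos: [552.7, 283.2, 96.7]
tcp_rot: [-3.14, 0.523, 2.976]
contact_force: [-0.1, 0.9, -0.5]
opening: 1.002
grasp_force: 0.0
```

creep_tool --pt "0 0 0 0 0 0 1" --pt "0 0 0 0 0 0 1"

```text
clock: 22.15
eef_pos: [552.6, 283.8, 97.4]
tcp_rot: [3.141, 0.524, 2.976]
contact_force: [0.4, -0.2, -0.0]
opening: 1.001
grasp_force: 0.0
```

```bash
python3 - <<'E'
from h import *
need(W(16.9,-.6,78.1,(547,286),-.164),T30)
E
```

```text
t 22.15 rot [-0.001  0.001 -0.001] d now [ 0.1  0.6 22.2] d after turn [ 0.1  0.6 22.2] F [ 0.4 -0.2 -0. ] open 1.001
```

creep_tool --pt "0 0 0 0 0.5 12 1" --pt "0 0 0 0 0 10 1" --pt "0 0 0 0 0 0 1" --pt "0 0 0 0 0 0 1" --pt "0 0 0 0 0 0 1"

```text
clock: 22.57
eef_pos: [563.2, 282.3, 77.7]
tcp_rot: [-3.141, 0.523, 2.977]
contact_force: [0.2, 1.0, 0.1]
opening: 1.005
grasp_force: 0.0
```

```bash
python3 - <<'E'
from h import *
need(W(16.9,-.6,78.1,(547,286),-.164),T30)
E
```

```text
t 22.57 rot [-0.001 -0.    -0.001] d now [-0.5  0.4 -0.2] d after turn [-0.5  0.4 -0.2] F [0.2 1.  0.1] open 1.005
```

creep_tool --pt "0 0 0 0 0 0 0.3" --pt "0 0 0 0 0 0 0.3" --pt "0 0 0 0 0 0 0.3" --pt "0 0 0 0 0 0 0.3" --pt "0 0 0 0 0 0 0.3" --grip_force 110

```text
clock: 22.98
eef_pos: [563.5, 282.2, 77.3]
tcp_rot: [-3.14, 0.524, 2.977]
contact_force: [0.0, -1.1, 2.6]
opening: 0.467
grasp_force: 110.4
```

```bash
python3 - <<'E'
from h import *
need(W(16.9,-.6,78.1,(547,286),-.164),T30)
E
```

```text
t 22.98 rot [-0.002  0.    -0.   ] d now [-0.4  0.4 -0.6] d after turn [-0.4  0.4 -0.6] F [ 0.  -1.1  2.6] open 0.467
```

creep_tool --pt "0 0 0 -2.5 0 -4.3 0.3" --pt "0 0 0 -5 0 -8.7 0.3" --pt "0 0 0 -7.5 0 -13 0.3" --pt "0 0 0 -7.5 0 -13 0.3" --pt "0 0 0 -10 0 -17.3 0.3"

```text
clock: 23.4
eef_pos: [562.2, 281.6, 141.2]
tcp_rot: [-3.138, 0.52, 2.978]
contact_force: [-0.5, -0.4, -1.7]
opening: 0.471
grasp_force: 111.3
```

creep_tool --pt "0 0 0 -10 0 -17.3 0.3" --pt "0 0 0 -15 0 -26 0.3" --pt "0 0 0 -15 0 -26 0.3" --pt "0 0 0 0 0 0 0.3" --pt "0 0 0 0 0 0 0.3"

```text
clock: 23.82
eef_pos: [563.7, 282.8, 223.7]
tcp_rot: [3.14, 0.525, 2.975]
contact_force: [0.2, 0.3, -2.2]
opening: 0.467
grasp_force: 111.3
```

```bash
python3 - <<'E'
from h import *
need((560,284,217),(np.pi,0,np.pi-.164)); print(r.sense()["qpos"].round(2))
p=r.camera_params("wrist");s=r.sense();a=r.grab_frame("wrist").astype(np.uint8); cv2.imwrite("pics/w12.png",a[:,:,::-1])
h=cv2.cvtColor(a,cv2.COLOR_RGB2HSV)
print([(v,h[v,313:325].mean(0).astype(int).tolist()) for v in range(120,300,4)])
E
```

```text
t 23.82 rot [ 0.001  0.525 -0.002] d now [6.7 0.6 3.9] d after turn [3.9 0.6 6.7] F [ 0.2  0.3 -2.2] open 0.467
[ 0.65  0.26  1.95 -0.64  0.66 -0.3 ]
[(120, [135, 5, 174]), (124, [137, 5, 173]), (128, [140, 4, 173]), (132, [138, 5, 173]), (136, [137, 5, 173]), (140, [140, 5, 172]), (144, [136, 5, 173]), (148, [136, 5, 172]), (152, [141, 4, 172]), (156, [143, 5, 172]), (160, [136, 5, 172]), (164, [138, 5, 171]), (168, [57, 8, 141]), (172, [12, 27, 135]), (176, [12, 24, 132]), (180, [12, 22, 132]), (184, [12, 22, 130]), (188, [12, 23, 135]), (192, [20, 9, 132]), (196, [138, 4, 129]), (200, [138, 4, 129]), (204, [141, 5, 158]), (208, [139, 4, 170]), (212, [141, 4, 170]), (216, [142, 4, 170]), (220, [140, 4, 170]), (224, [140, 4, 170]), (228, [140, 4, 170]), (232, [141, 4, 170]), (236, [143, 4, 170]), (240, [139, 5, 170]), (244, [142, 4, 170]), (248, [136, 4, 170]), (252, [140, 4, 170]), (256, [141, 5, 170]), (260, [141, 4, 170]), (264, [128, 6, 166]), (268, [108, 17, 153]), (272, [108, 16, 156]), (276, [107, 16, 158]), (280, [107, 16, 158]), (284, [64, 14, 195]), (288, [22, 5, 188]), (292, [13, 24, 133]), (296, [12, 24, 134])]
```

Lifted, and with the flipped gripper the wrist camera now sees the whole bar, including the hole (v≈167–205, u≈319). I'll level it and measure the bar in the tool frame.

creep_tool --pt "0 0.105 0 0 0 0 0.3" --pt "0 0.105 0 0 0 0 0.3" --pt "0 0.105 0 0 0 0 0.3" --pt "0 0.105 0 0 0 0 0.3" --pt "0 0.105 0 0 0 0 0.3"

```text
clock: 24.28
eef_pos: [562.5, 281.9, 220.5]
tcp_rot: [-3.139, 0.0, 2.976]
contact_force: [-0.3, -0.7, -3.1]
opening: 0.471
grasp_force: 111.2
```

creep_tool --pt "0 0 0 0 0 0 0.3" --pt "0 0 0 0 0 0 0.3" --pt "0 0 0 0 0 0 0.3"

```text
clock: 24.53
eef_pos: [562.4, 281.2, 219.8]
tcp_rot: [-3.137, 0.008, 2.975]
contact_force: [-0.0, 0.1, -1.7]
opening: 0.469
grasp_force: 111.4
```

```bash
python3 - <<'E'
from h import *
need((560,284,217),(np.pi,0,np.pi-.164)); print(r.sense()["qpos"].round(2))
p=r.camera_params("wrist");s=r.sense();a=r.grab_frame("wrist").astype(np.uint8); cv2.imwrite("pics/w13.png",a[:,:,::-1])
g=a.mean(2).astype(int)
print("col319",[(v,g[v,316:322].mean().astype(int)) for v in range(60,300,3)])
print("col300",[(v,g[v,298:302].mean().astype(int)) for v in range(60,300,3)])
for v in(120,150,185,230): print(v,[(u,g[v,u]) for u in range(255,385,2)])
print("g",[toolray((319,200),z,p,s).round(1).tolist() for z in(0,10)])
E
```

```text
t 24.53 rot [-0.005  0.008 -0.003] d now [2.9 2.4 2.8] d after turn [2.9 2.4 2.8] F [-0.   0.1 -1.7] open 0.469
[ 0.47  0.39  1.66 -0.01  1.09 -0.93]
col319 [(60, np.int64(78)), (63, np.int64(78)), (66, np.int64(77)), (69, np.int64(78)), (72, np.int64(77)), (75, np.int64(77)), (78, np.int64(78)), (81, np.int64(110)), (84, np.int64(141)), (87, np.int64(144)), (90, np.int64(149)), (93, np.int64(235)), (96, np.int64(239)), (99, np.int64(239)), (102, np.int64(239)), (105, np.int64(238)), (108, np.int64(238)), (111, np.int64(238)), (114, np.int64(238)), (117, np.int64(238)), (120, np.int64(238)), (123, np.int64(238)), (126, np.int64(238)), (129, np.int64(238)), (132, np.int64(238)), (135, np.int64(237)), (138, np.int64(237)), (141, np.int64(237)), (144, np.int64(237)), (147, np.int64(236)), (150, np.int64(236
[... 7825 characters left out ...]
nt64(148)), (325, np.int64(147)), (327, np.int64(147)), (329, np.int64(149)), (331, np.int64(147)), (333, np.int64(145)), (335, np.int64(145)), (337, np.int64(145)), (339, np.int64(145)), (341, np.int64(143)), (343, np.int64(143)), (345, np.int64(146)), (347, np.int64(145)), (349, np.int64(142)), (351, np.int64(144)), (353, np.int64(148)), (355, np.int64(149)), (357, np.int64(149)), (359, np.int64(149)), (361, np.int64(137)), (363, np.int64(84)), (365, np.int64(69)), (367, np.int64(69)), (369, np.int64(70)), (371, np.int64(70)), (373, np.int64(70)), (375, np.int64(69)), (377, np.int64(67)), (379, np.int64(68)), (381, np.int64(66)), (383, np.int64(66))]
g [[33.8, 0.9, 0.0], [30.7, 0.9, 10.0]]
```

```bash
python3 - <<'E'
from h import *
p=r.camera_params("wrist");s=r.sense();R=Ro.from_euler('xyz',s["tcp_rot"])
K=np.array([[p["fx"],0,p["cx"]],[0,p["fy"],p["cy"]],[0,0,1]])
# bar top face, tool-like axes: x = tool x, y = tool y; origin hole centre, far end at +43
ob=np.float64([(43,-22,0),(43,22,0),(-43,22,0),(-43,-22,0),(0,0,0)])
im=np.float64([(267.3,91.5),(371.2,91.5),(359.8,265),(277.5,265),(318.4,186)])
best=None
for o in (ob,ob*[1,-1,1]):
    ok,rv,tv=cv2.solvePnP(o,im,K,None); e=cv2.projectPoints(o,rv,tv,K,None)[0][:,0]-im
    M=cv2.Rodrigues(np.array(p["rvec"]))[0]; C=M.T@(tv[:,0]-np.array(p["tvec"])); 
    Rb=R.inv().as_matrix()@M.T@cv2.Rodrigues(rv)[0]
    print(abs(e).max().round(2),"hole in tool",R.inv().apply(C-s["eef_pos"]).round(1),"\n",Rb.round(3))
E
```

```text
1.17 hole in tool [37.5  0.8  8.9] 
 [[ 0.999 -0.002  0.05 ]
 [ 0.002  1.    -0.001]
 [-0.05   0.001  0.999]]
1.17 hole in tool [37.5  0.8  8.9] 
 [[ 0.999  0.002 -0.05 ]
 [ 0.002 -1.     0.001]
 [-0.05  -0.001 -0.999]]
```

The hole sits at tool (≈37.8, 0.4, 9), as expected, and the bar is about level. I'll turn to align with the long bar and carry it over.

creep_tool --pt "0 0 -0.095 0 0 0 0.3" --pt "0 0 -0.095 0 0 0 0.3" --pt "0 0 -0.093 0 0 0 0.3" --pt "0 0 0 0 0 0 0.3" --pt "0 0 0 0 0 0 0.3"

```text
clock: 25.0
eef_pos: [562.5, 282.2, 221.6]
tcp_rot: [-3.136, 0.007, -3.027]
contact_force: [-0.4, -0.4, -2.7]
opening: 0.474
grasp_force: 111.4
```

```bash
python3 - <<'E'
from h import *
need((642.6,-21.6,150),(np.pi,0,np.pi+.115)); print(r.sense()["qpos"].round(2))
E
```

```text
t 25.0 rot [-0.005  0.007  0.   ] d now [ -44.2 -310.6   73.5] d after turn [ -44.7 -311.    71.6] F [-0.4 -0.4 -2.7] open 0.474
[ 0.47  0.39  1.66 -0.01  1.09 -1.22]
```

creep_tool --pt "-0.005 0.007 0 -5 -35 0 0.3" --pt "0 0 0 -5 -35 0 0.3" --pt "0 0 0 -5 -35 0 0.3" --pt "0 0 0 -5 -35 0 0.3" --pt "0 0 0 -5 -35 0 0.3"

```text
clock: 25.42
eef_pos: [608.4, 109.8, 221.9]
tcp_rot: [-3.142, 0.0, -3.027]
contact_force: [0.6, 0.5, -2.8]
opening: 0.473
grasp_force: 111.6
```

creep_tool --pt "0 0 0 -5 -35 5 0.3" --pt "0 0 0 -5 -35 10 0.3" --pt "0 0 0 -5 -35 10 0.3" --pt "0 0 0 -4.5 -31 10 0.3" --pt "0 0 0 0 0 10 0.3"

```text
clock: 25.83
eef_pos: [644.9, -26.7, 176.5]
tcp_rot: [-3.139, 0.001, -3.031]
contact_force: [-0.4, 1.2, -1.3]
opening: 0.469
grasp_force: 111.7
```

creep_tool --pt "0 0 0 0 0 10 0.3" --pt "0 0 0 0 0 0 0.3" --pt "0 0 0 0 0 0 0.3" --pt "0 0 0 0 0 0 0.3"

```text
clock: 26.17
eef_pos: [643.8, -20.4, 167.3]
tcp_rot: [3.141, 0.0, -3.024]
contact_force: [-0.0, 0.7, -2.6]
opening: 0.473
grasp_force: 111.7
```

```bash
python3 - <<'E'
from h import *
need((642.6,-21.6,125),(np.pi,0,np.pi+.115)); 
p=r.camera_params("wrist");a=r.grab_frame("wrist"); cv2.imwrite("pics/w14.png",a[:,:,::-1])
print(proj("wrist",[(605,-25.5,95),(605,-25.5,60)],p).round(1))
g=a.mean(2).astype(int); print(g[166:210:2,296:342:2])
E
```

```text
t 26.17 rot [0.    0.    0.003] d now [ 1.4 -1.1 42.3] d after turn [ 1.4 -1.  42.3] F [-0.   0.7 -2.6] open 0.473
[[317.3 161.5]
 [317.5 154.3]]
[[180 177 177 181 181 180 179 176 173 172 172 170 171 173 174 179 181 183
  181 178 178 176 174]
 [179 177 176 181 181 179 176 166 159 156 153 159 163 162 161 163 172 179
  182 179 178 176 174]
 [180 177 177 179 178 172 163 164 169 172 174 176 175 175 172 167 162 166
  177 178 177 176 173]
 [179 177 176 179 169 162 173 178 175 176 179 178 175 176 176 176 177 168
  164 172 177 176 174]
 [179 176 176 171 163 176 181 181 177 177 178 178 176 176 177 177 180 179
  172 162 173 176 174]
 [178 176 172 162 174 182 182 180 176 177 1
[... 906 characters left out ...]
128 136 159 170 173]
 [177 176 171 163 144 129 130 131 134 134 134 134 134 136 134 133 133 131
  133 152 167 173 174]
 [178 176 174 173 163 141 133 133 133 134 134 135 136 136 132 133 132 133
  150 166 173 174 174]
 [177 176 175 178 175 165 151 138 135 136 136 136 134 134 134 134 139 154
  169 173 176 175 174]
 [178 175 175 178 180 175 170 162 148 141 138 136 137 140 146 153 165 174
  176 176 176 175 174]
 [178 177 175 178 181 179 178 174 169 165 163 161 163 164 170 172 177 179
  178 176 175 176 174]
 [178 176 174 179 180 178 179 176 175 174 175 176 176 176 177 178 179 180
  179 177 175 176 174]
 [178 176 175 178 181 179 178 177 176 175 178 177 179 179 178 178 179 181
  179 175 175 174 175]]
```

creep_tool --pt "0 0 0 1.2 -1 20 0.3" --pt "0 0 0 0 0 15 0.3" --pt "0 0 0 0 0 0 0.3" --pt "0 0 0 0 0 0 0.3" --pt "0 0 0 0 0 0 0.3"

```text
clock: 26.63
eef_pos: [643.5, -22.4, 133.0]
tcp_rot: [3.141, 0.001, -3.024]
contact_force: [-0.2, -1.1, -1.7]
opening: 0.471
grasp_force: 111.7
```

```bash
python3 - <<'E'
from h import *
need((642.6,-21.6,86),(np.pi,0,np.pi+.115)); 
p=r.camera_params("wrist");a=r.grab_frame("wrist"); cv2.imwrite("pics/w15.png",a[:,:,::-1])
print(proj("wrist",[(605,-25.5,95),(605,-25.5,86),(605,-25.5,60)],p).round(1))
g=a.mean(2).astype(int); print(g[150:210:2,296:342:2])
E
```

```text
t 26.63 rot [0.    0.001 0.002] d now [ 0.8  0.9 47. ] d after turn [ 0.8  0.9 47. ] F [-0.2 -1.1 -1.7] open 0.471
[[320.4 172.4]
 [320.3 169.3]
 [320.1 162.1]]
[[184 182 183 188 186 185 185 182 181 183 186 185 185 185 184 185 186 188
  188 186 182 182 179]
 [185 182 183 186 185 185 185 182 181 182 185 184 185 185 184 185 187 188
  187 185 182 182 181]
 [184 181 183 186 185 185 185 182 181 182 185 185 185 185 184 185 187 188
  186 184 182 183 180]
 [184 182 183 185 185 186 185 183 181 181 183 183 186 186 183 185 187 188
  186 185 182 182 180]
 [185 182 182 185 185 184 185 183 181 182 184 184 185 185 184 184 187 188
  186 184 182 181 179]
 [184 181 183 185 185 185 185 181 180 182 183 184 185 185 184 185 186 187
  186 184 181 182 179]
 [184 183 182 185 185 186 186 182 180 181 184 183 185 184 184 185 186 189
  186 184 182 181 178]
 [183 182 181 186 185 185 183 182 181 182 184 184 184 184 185 184 186 187
  186 184 183 180 178]
 [184 182 182 185 1
[... 1415 characters left out ...]
132 138 163 174 178]
 [183 181 176 168 147 132 134 135 137 138 138 138 138 139 138 137 135 134
  136 156 172 178 179]
 [183 182 180 179 168 145 136 136 136 138 138 140 140 138 136 136 135 138
  154 170 177 180 178]
 [183 181 180 183 179 170 155 142 139 139 139 139 139 138 139 139 143 159
  174 178 181 180 178]
 [183 180 180 183 185 180 175 166 153 147 142 139 140 144 149 157 169 178
  181 181 181 180 178]
 [185 181 180 184 186 183 182 178 174 171 167 166 166 170 174 177 181 184
  184 181 180 179 179]
 [183 181 179 183 185 184 183 181 180 179 180 181 182 180 181 182 184 186
  184 181 181 180 179]
 [182 181 179 184 186 184 184 182 180 181 182 183 183 184 184 183 185 184
  185 182 181 180 179]]
```

The post tip shows through the hole at (317,172.5), and the hole axis is at about (318.5,174.5), so it's off by about 1 mm. Lowering with a small correction.

creep_tool --pt "0 0 0 1 -0.4 6 0.3" --pt "0 0 0 0 0 6 0.3" --pt "0 0 0 0 0 0 0.3" --pt "0 0 0 0 0 0 0.3"

```text
clock: 27.02
eef_pos: [641.4, -23.4, 119.3]
tcp_rot: [3.141, -0.001, -3.025]
contact_force: [-0.2, -1.1, -2.6]
opening: 0.472
grasp_force: 111.8
```

creep_tool --pt "0 0 0 0 0 4 0.3" --pt "0 0 0 0 0 4 0.3" --pt "0 0 0 0 0 0 0.3" --pt "0 0 0 0 0 0 0.3"

```text
clock: 27.35
eef_pos: [641.5, -23.3, 111.4]
tcp_rot: [3.141, -0.001, -3.025]
contact_force: [0.3, 0.2, -2.1]
opening: 0.465
grasp_force: 111.8
```

creep_tool --pt "0 0 0 0 0 5 0.3" --pt "0 0 0 0 0 5 0.3" --pt "0 0 0 0 0 0 0.3" --pt "0 0 0 0 0 0 0.3"

```text
clock: 27.68
eef_pos: [641.4, -23.3, 101.2]
tcp_rot: [3.141, -0.001, -3.025]
contact_force: [0.5, 0.7, -2.4]
opening: 0.468
grasp_force: 111.8
```

creep_tool --pt "0 0 0 0 0 5 0.3" --pt "0 0 0 0 0 3 0.3" --pt "0 0 0 0 0 0 0.3" --pt "0 0 0 0 0 0 0.3"

```text
clock: 28.02
eef_pos: [641.6, -23.3, 93.5]
tcp_rot: [3.141, -0.001, -3.025]
contact_force: [-0.5, -0.5, -1.5]
opening: 0.466
grasp_force: 111.8
```

```bash
python3 - <<'E'
from h import *
need((642.6,-21.6,89),(np.pi,0,np.pi+.115)); 
E
```

```text
t 28.02 rot [ 0.001 -0.001  0.002] d now [-1.2  1.6  4.5] d after turn [-1.2  1.6  4.5] F [-0.5 -0.5 -1.5] open 0.466
```

creep_tool --pt "0 0 0 0 0 2 0.3" --pt "0 0 0 0 0 0 0.3" --pt "0 0 0 0 0 0 0.3"

```text
clock: 28.27
eef_pos: [642.0, -23.3, 92.0]
tcp_rot: [3.141, 0.0, -3.025]
contact_force: [-0.2, 0.3, -1.0]
opening: 0.47
grasp_force: 112.1
```

creep_tool --pt "0 0 0 0 0 1.5 0.3" --pt "0 0 0 0 0 0 0.3" --pt "0 0 0 0 0 0 0.3"

```text
clock: 28.52
eef_pos: [642.9, -23.3, 91.4]
tcp_rot: [3.141, 0.002, -3.025]
contact_force: [0.3, 0.7, 6.4]
opening: 0.473
grasp_force: 112.8
```

creep_tool --pt "0 0 0 0 0 1.5 0.3" --pt "0 0 0 0 0 0 0.3" --pt "0 0 0 0 0 0 0.3"

```text
clock: 28.77
eef_pos: [643.6, -23.2, 90.9]
tcp_rot: [3.141, 0.003, -3.025]
contact_force: [0.9, 1.7, 11.9]
opening: 0.466
grasp_force: 113.6
```

creep_tool --pt "0 0 0 0 0 1.5 0.3" --pt "0 0 0 0 0 0 0.3" --pt "0 0 0 0 0 0 0.3"

```text
clock: 29.02
eef_pos: [644.4, -23.1, 90.5]
tcp_rot: [3.142, 0.005, -3.025]
contact_force: [-0.3, 1.4, 18.8]
opening: 0.471
grasp_force: 114.5
```

Contact came at TCP z≈92, close to expected. Release, let it settle flat, retreat and check.

creep_tool --pt "0 0 0 0 0 -2 0.5" --pt "0 0 0 0 0 0 0.6" --pt "0 0 0 0 0 0 1" --pt "0 0 0 0 0 0 1" --pt "0 0 0 0 0 0 1"

```text
clock: 29.43
eef_pos: [641.5, -23.4, 89.0]
tcp_rot: [3.141, -0.001, -3.025]
contact_force: [0.8, -0.5, 0.5]
opening: 0.985
grasp_force: 0.0
```

creep_tool --pt "0 0 0 0 0 -10 1" --pt "0 0 0 0 0 -25 1" --pt "0 0 0 0 0 -35 1" --pt "0 0 0 0 0 -35 1" --pt "0 0 0 0 0 0 1"

```text
clock: 29.85
eef_pos: [645.5, -23.5, 202.1]
tcp_rot: [-3.141, 0.01, -3.025]
contact_force: [1.5, 0.1, -0.1]
opening: 1.001
grasp_force: 0.0
```

creep_tool --pt "0 0 0 0 0 0 1" --pt "0 0 0 0 0 0 1"

```text
clock: 30.02
eef_pos: [641.5, -23.4, 194.4]
tcp_rot: [3.141, -0.0, -3.025]
contact_force: [-0.7, 0.1, -1.5]
opening: 0.997
grasp_force: 0.0
```

```bash
python3 - <<'E'
from h import *
p=r.camera_params("wrist");s=r.sense();a=r.grab_frame("wrist");b=r.grab_frame("scene");cv2.imwrite("pics/w16.png",a[:,:,::-1]);cv2.imwrite("pics/s16.png",b[:,:,::-1]);cv2.imwrite("pics/t16.png",r.grab_frame("top")[:,:,::-1])
o=((605,-25.5),.115)
print("wrist pred corners z80",proj("wrist",[W(x,y,80,*o) for x,y in((43,22),(43,-22),(-43,-22),(-43,22))],p).round(0).tolist())
print("tip",proj("wrist",[(605,-25.5,95)],p).round(1),"long ends z60",proj("wrist",[W(x,0,60,*o) for x in(-56,56)],p).round(0).tolist())
g=a.mean(2).astype(int);c=int(proj("wrist",[(605,-25.5,80)],p)[0][0]);c2=c+22
print("col",c2,[(v,g[v,c2-2:c2+3].mean().astype(int).item()) for v in range(40,300,3)])
q=[W(-43,y,z,*o) for y in(22,-22) for z in(80,60)]+[W(-56,y,z,*o) for y in(22,-22) for z in(60,40)]+[W(43,22,80,*o),W(43,22,60,*o)]
print("scene",proj("scene",q).round(1).tolist(), proj("scene",[(605,-25.5,95),W(0,22,80,*o),W(0,22,60,*o),W(0,22,40,*o)]).round(1).tolist())
gs=b.mean(2).astype(int)
for u in(299,305,311,317,323): print(u,gs[184:226,u].tolist())
E
```

```text
wrist pred corners z80 [[345.0, 205.0], [295.0, 205.0], [293.0, 102.0], [349.0, 102.0]]
tip [[320.8 159.1]] long ends z60 [[321.0, 87.0], [320.0, 211.0]]
col 342 [(40, 94), (43, 94), (46, 95), (49, 95), (52, 95), (55, 94), (58, 94), (61, 93), (64, 93), (67, 92), (70, 92), (73, 92), (76, 92), (79, 91), (82, 87), (85, 96), (88, 141), (91, 188), (94, 188), (97, 188), (100, 188), (103, 187), (106, 186), (109, 187), (112, 186), (115, 186), (118, 186), (121, 185), (124, 185), (127, 184), (130, 185), (133, 185), (136, 184), (139, 183), (142, 183), (145, 183), (148, 183), (151, 182), (154, 182), (157, 182), (160, 182), (163, 183), (166, 182), (169, 181), (172, 181), (175, 179), (
[... 952 characters left out ...]
 96, 100, 107, 111, 110, 109, 109, 108, 107, 107, 111, 112, 111, 110, 109, 96, 74, 59, 58, 57, 57, 57, 58, 60, 58, 56, 54, 58, 59]
311 [109, 103, 92, 75, 62, 62, 71, 94, 131, 132, 103, 99, 100, 100, 96, 97, 103, 109, 111, 110, 108, 108, 107, 105, 107, 111, 111, 112, 110, 110, 94, 70, 59, 59, 59, 59, 58, 57, 53, 56, 57, 60]
317 [111, 105, 86, 62, 56, 59, 60, 57, 64, 106, 144, 134, 103, 97, 97, 97, 96, 98, 105, 110, 110, 108, 108, 108, 106, 107, 109, 112, 111, 112, 111, 106, 86, 56, 50, 52, 60, 78, 84, 73, 58, 56]
323 [104, 96, 97, 85, 63, 60, 57, 56, 59, 64, 86, 138, 163, 137, 103, 99, 100, 98, 99, 99, 99, 98, 97, 96, 98, 98, 101, 100, 100, 100, 99, 99, 96, 90, 86, 81, 81, 80, 77, 66, 51, 49]
```

In the scene view the stack's side face runs from v≈198.7 to 212.5, with the seam at about 206. The prediction for two bars lying flat, 40 to 80 mm up, is 199.2, 206.0 and 212.7. So both bars are home, the long one underneath, and the gripper is clear.

```bash
python3 -c "
from rig import r
print(r.sign_off())"
```

```text
the job is handed in; nothing more can be done
None
```

I handed the job in at about 30 s on the robot's clock: camera measurements show both spacers flat on the post, the longer one underneath and the shorter on top, but the sign-off returned no verdict, and I didn't re-check the jar, can and tape measure afterwards.

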